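Uncover the warming pot with the lid lifter

TASK

Take the lid lifter from its rest, hook its fork under the loop handle of the hot pot's lid, lift the lid off and carry it level to the terracotta tile, and set it down gently in the middle of the tile. Then stand the lifter back in its rest as it was. The pot and the lid are hot: touch them with the lifter only, and do not disturb the things around.

Things in the scene. Friction and masses are not known exactly. Their poses are not given: they have to be found in the camera images.
- pot: Round steel warming pot, fixed, 144 mm across and 60 mm high, black control box with a dial on one side, two small black ears. Origin: centre of its underside; z up. Four small nubs on its rim, tops at z = 60, carry the lid; inside radius 67. It may stand left or right of the tile.
- lid: Dark steel lid, loose, 0.16 to 0.26 kg, 148 mm across: a plug of radius 62, 5 mm deep, below a 4 mm flange. Origin: centre of the plug's underside; z up; top face at z = 9. On the pot the flange rests on the rim's nubs, origin 55 mm above the pot's; the plug has 5 mm play all round. A loop handle stands across its middle (see lid_bar).
- lid_bar (a point): Middle of the loop handle's top bar, on its axis, 53 mm above the lid's origin. The loop is an arch of 8 mm round steel bar in the lid's y-z plane: top bar along the lid's y, underside at z = 49 (40 mm clear above the lid), legs at y = +-39 (70 mm clear width). Same from both sides; the lid hangs level from the bar's middle.
- tile: Square terracotta heat-proof tile, fixed, 180x180x12 mm. Origin: centre of its underside; z up.
- tile_top (a point): Centre of the tile's upper face.
- lifter: Lid lifter, loose, 0.18 kg: steel fork on a flat wooden handle. x forward along the prongs, z up when these are level (as in its rest). Origin: midway between the prongs at the top of their flat, where a lifted bar lies. Two 8 mm round prongs at y = +-13: flat for x = -12 to 12, underside z = -8; ends curve up to x = 26, z = 10; behind they slope up to a crosspiece at x = -20, z = 6.
- lifter_grip (a point): Where to grip: on the handle's axis, at (-73.5, 0, 115.7) mm in the lifter's frame. From the crosspiece shank and handle rise backwards, 26 degrees off z: direction (-0.438, 0, 0.899). Handle: flat block 100 mm long (33 mm of it above this point), 40 wide along y, 22 thick across; grip across the 22 mm with the fingers along the handle, so the tool leans 26 degrees.
- lifter_rest: Rest for the lifter, fixed: dark wooden foot 170x84x8 mm, a 14 mm high brass lip in front of the prongs' ends, and a brass plate between two flared posts 58 mm apart, on which the handle's lower end leans. Origin: centre of its underside; x: the way the prongs point when the lifter stands in it; z up. The lifter goes straight up out of it and straight down into it.
- rest_seat (a point): Where the lifter's origin is when it stands in its rest (frame parallel to the rest's): at (45, 0, 16) mm in the rest's frame.
- orange_can: Bystander, loose: spray can with an orange cap, 67 dia x 165 mm; origin at the centre of its underside.
- black_can: Bystander, loose: black spray can, 67 dia x 196 mm; origin at the centre of its underside.
- tub: Bystander, loose: small round white filler tub, 66 dia x 41 mm; origin at the centre of its underside.
- measure: Bystander, loose: yellow and black tape measure, 65x68x35 mm; origin at the centre of its underside.
- screws: Bystander, loose: small white and orange carton of screws, 52x90x32 mm; origin at the centre of its underside.
- bulb_carton: Bystander, loose: upright blue and black bulb carton, 60x60x140 mm; origin at the centre of its underside.
- small_carton: Bystander, loose: small plain brown carton, 90x62x106 mm; origin at the centre of its underside.

How it is judged:
By the outcome, as a careful person would: the job done as asked, in the order asked, and still so for the second after the job is handed in, with the robot touching nothing.
It also fails if it takes over 72 s, if anything falls off the work surface, if the arm or the gripper's body presses on something with over 40 N, if the wrist force passes 120 N, or if a joint passes its speed limit or range.

ROBOT

A 7-joint arm with a two-finger parallel gripper is mounted at the origin on a cart in front of the work surface, level with it; the furniture and walls round the work are solid. World frame = base frame: x ahead of the robot, y to its left, z up, the work surface at z = 0. Lengths are in mm, angles in rad, forces in N, time in s.
With the tool pointing down it reaches from about 400 to 875 mm from the base axis. Payload 4.4 kg.
Tool frame: the origin (TCP) lies at the very end of the fingers, on their centre line; the grasp point (between the pads) lies 19 mm behind it; z points along the fingers, y is the line along which they close (so a half turn about z gives the same grasp; the last joint's range is limited). The gripper opens to 85 mm and grips with 20 to 120 N. Pads are 22 mm wide; open, the fingers measure 114 mm over their backs; the gripper's body (76 mm by 85 mm) begins 54 mm behind the grasp point. The pads swing forward as they close: fully open they stand 13 mm farther back than shut.
Start: joints at [1.266, 0.628, 0.038, 1.517, -0.027, 0.996, -0.02], TCP at [153.776, -631.562, 231.313] pointing down, gripper open.
Joint ranges: [-3.06, 3.06], [-0.37, 2.12], [-1.25, 1.32], [0.18, 2.47], [-1.1, 4.24], [0.23, 1.98], [-2.94, 2.94]. Speed limits (rad/s): [2.57, 2.57, 3.14, 3.14, 3.14, 3.14, 3.14].

INTERFACE

Orientations are given as [roll, pitch, yaw] about the fixed x, y, z axes, in that order (R = Rz(yaw) Ry(pitch) Rx(roll)).
In Python, from cell import read_state, get_image, camera_params, finish_job gives the robot as it stands.
- The arm moves only by the tool arm_command, never from a script. Its argument "deltas" is a list of rows, each an object of numbers: "dx", "dy", "dz": the shift along the world's x, y, z in m; "yaw": the turn about the world's z in degrees; "jaw": the opening, from 0 (shut) to 1 (fully open). A call has 1 to 20 rows; each row is the pose to reach, as a shift and turn from the pose commanded when the call began; what a row does not reach only later rows make up. A row lasts 1/10 s, in which the tool goes at most 50 mm and 8.59 degrees, less where a joint would pass 70% of its speed; a pose out of reach is approached as far as the arm can. A call with a gripper value outside its range is refused whole. The fingers move at their own pace and stop on an object; the grip force is fixed at half the most. Time passes only in rows, so rows that repeat a pose let the fingers close. It gives the time, the measured TCP pose, the force, the opening and the grip force at its end, in the units of the state.
- read_state(): the state, without advancing time (a new reading comes with each control period).
- get_image(name): name is "scene" or "top" or "wrist"; returns (picture, depth): 384x512x3 uint8, red, green, blue; 384x512 float32, mm along the optical axis (not along the pixel's ray), 0 where there is no reading.
- camera_params(name): a dict with "camera_matrix" (3x3 intrinsics, pixels), "k1" (the pictures are not rectified: a ray, as slopes to the right and down, at radius r is drawn at 1 + k1 r^2 times it, then the intrinsics apply), "extrinsics" (4x4, takes a point from camera to world coordinates). Camera axes: x right, y down, z forward; pixel columns grow to the right and rows downward; lengths in mm; the calibration is good to about 2 mm. A picture is of the moment at which its call begins: read the wrist's pose just before it. camera_params takes no time and is no camera call; for the wrist camera it gives the pose at the moment of the call.
- finish_job(): hands the job in; it is judged then, once.
The state is a dict: "clock": time; "qpos": joint angles; "qd": joint speeds; "tau": joint torques, N m; "eef_pos": TCP position; "tool_rot": TCP orientation; "force": force on the tool from outside, world axes, zero at the start; "torque": the same for the moment, N m; "width": finger opening in mm; "gripper_force": force on a finger pad.
Only numpy, scipy, OpenCV 4.12 (cv2) and the standard library are available. Lean on these libraries where they do the work, as an engineer would, in place of code of your own. Each camera call takes 0.05 s, during which the arm holds its last target. There are 200 camera calls.

## Working session

There is one attempt and no reset: what is moved stays moved. The work goes in short steps, Python scripts to look and compute and a tool call to move; the robot and the scene stay as the last step left them, time stands still between calls to the robot, and variables do not carry over. Pictures are saved under pics/ and viewed, at most 10 in all, crops included, and the job is handed in when it is done.

Besides the shell and the picture viewer there is one more tool, called as a command line: name --argument value ..., lists and objects as JSON in quotes. arm_command: Moves the arm, as the interface text tells. Its arguments: {"type":"object","properties":{"deltas":{"type":"array"}},"required":["deltas"]}

```bash
mkdir -p pics
cat > h.py <<'E'
import numpy as np, cv2
from cell import read_state, get_image, camera_params, finish_job
def grab(n,tag):
    p=camera_params(n); im,d=get_image(n)
    cv2.imwrite(f'pics/{tag}.png',im[:,:,::-1]); np.savez(f'pics/{tag}.npz',im=im,d=d,K=p['camera_matrix'],k1=p['k1'],E=p['extrinsics'])
def load(tag): return np.load(f'pics/{tag}.npz')
def rays(s,uv):
    uv=np.asarray(uv,float).reshape(-1,1,2)
    x=cv2.undistortPoints(uv,np.array(s['K'],float),np.array([float(s['k1']),0,0,0]))[:,0]
    return np.c_[x,np.ones(len(x))]
def plane(s,uv,z):
    E=s['E']; r=rays(s,uv)@E[:3,:3].T; o=E[:3,3]
    return o+r*((z-o[2])/r[:,2])[:,None]
def cloud(s):
    h,w=s['d'].shape; v,u=np.mgrid[:h,:w]
    P=rays(s,np.c_[u.ravel(),v.ravel()])*s['d'].reshape(-1,1)
    P=P@s['E'][:3,:3].T+s['E'][:3,3]; P[s['d'].ravel()==0]=np.nan
    return P.reshape(h,w,3)
E
python3 - <<'E'
from h import *
for n in('scene','top'): grab(n,n+'0')
a=[load(n+'0') for n in('scene','top')]
for s in a: print(s['K'],s['k1'],s['E'].round(3))
print(read_state())
E
```

```text
[[426.5975264    0.         251.43663544]
 [  0.         426.5975264  191.84911296]
 [  0.           0.           1.        ]] 0.022936271259124386 [[-9.860000e-01 -1.030000e-01  1.280000e-01  3.818620e+02]
 [-1.630000e-01  5.600000e-01 -8.120000e-01  1.224874e+03]
 [ 1.200000e-02 -8.220000e-01 -5.690000e-01  9.659260e+02]
 [ 0.000000e+00  0.000000e+00  0.000000e+00  1.000000e+00]]
[[372.17357606   0.         259.74681823]
 [  0.         372.17357606 189.45986596]
 [  0.           0.           1.        ]] 0.02104595983017596 [[ 2.980000e-01 -9.330000e-01  2.010000e-01  3.229440e+02]
 [-9.550000e-01 -2.920000e-01  6.200000e-02 -6.509100e+01]
 [ 1.000000e-03 -2.110000e-01 -9.780000e-01  1.235763e+03]
 [ 0.000000e+00  0.000000e+00  0.000000e+00  1.000000e+00]]
{'clock': 0.1, 'qpos': array([ 1.26620692,  0.62924275,  0.0384407 ,  1.51828518, -0.02699375,
        0.99631218, -0.02000302]), 'qd': array([-0.00075051, -0.0035691 ,  0.00107402, -0.00356644, -0.00126408,
        0.00177344,  0.00079959]), 'tau': array([ 2.27742967e-03, -5.64529288e+01,  1.23015884e+00, -1.93973297e+01,
        1.12820574e-02,  5.45002826e-03, -7.31924132e-06]), 'eef_pos': array([ 153.63647332, -630.99216252,  230.48254283]), 'tool_rot': array([-3.13986313e+00,  2.02647333e-05,  2.38792693e-01]), 'force': array([-0.05752542,  0.44672348, -1.24630875]), 'torque': array([-0.01166342, -0.00946373,  0.00213607]), 'gripper_force': 0.0, 'width': 85.24800822181018}
```

View pics/top0.png

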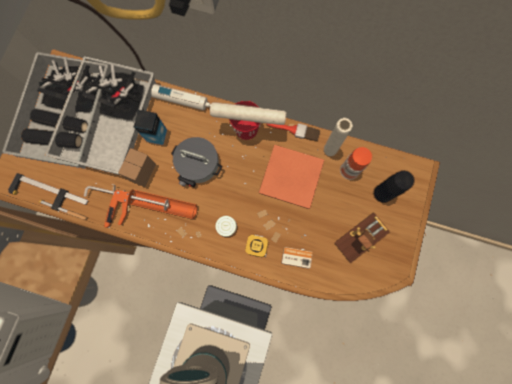

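View pics/scene0.png

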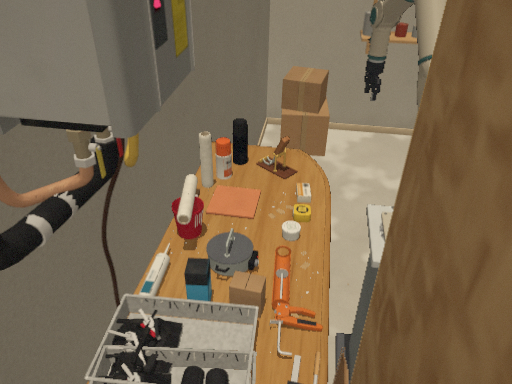

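The top view shows the pot at about (196,161), the tile at (292,176) and the lifter in its rest at about (363,238), with the cans at (357,163) and (393,187). The scene view confirms the layout, with the lifter handle near (284,145). The tool can only yaw, so I'll grip the handle across its 40 mm width, where the pads sit flush with the tool vertical.

Run:
```python
from h import *
s=load('top0'); P=cloud(s); im=s['im']; hsv=cv2.cvtColor(im,cv2.COLOR_RGB2HSV)
# tile
m=cv2.inRange(hsv,(0,120,120),(9,255,255)); m2=np.zeros_like(m); m2[140:215,250:330]=m[140:215,250:330]
c=max(cv2.findContours(m2,0,2)[0],key=cv2.contourArea); 
q=plane(s,c[:,0,:],12)[:,:2].astype(np.float32); r=cv2.minAreaRect(q); print('tile',r)
# pot: depth points lid flange z~ 64
sub=P[130:195,165:230]; z=sub[...,2]
k=(z>56)&(z<75); pts=sub[k][:,:2].astype(np.float32); print('lid circle',cv2.minEnclosingCircle(pts),np.median(z[k]),len(pts))
k=(z>98)&(z<125); b=sub[k]; print('bar n',len(b)); mu=np.median(b,0)
print(b.round(0)[:60].tolist())
d=cv2.fitLine(b[:,:2].astype(np.float32),cv2.DIST_HUBER,0,.01,.01).ravel(); print(d, cv2.minAreaRect(b[:,:2].astype(np.float32)))
# rest + lifter
sub=P[205:270,325:400]; z=sub[...,2]
for lo,hi in((12,30),(30,60),(60,90),(90,120),(120,150),(150,190)):
    k=(z>lo)&(z<hi); b=sub[k]
    if len(b)>2: print(lo,hi,len(b),cv2.minAreaRect(b[:,:2].astype(np.float32)))
for n in('top0','scene0'):
    s2=load(n); x=(325,200,85,75) if n=='top0' else (245,120,70,70)
    cr=s2['im'][x[1]:x[1]+x[3],x[0]:x[0]+x[2],::-1]; cv2.imwrite(f'pics/{n}_r.png',cv2.resize(cr,None,fx=5,fy=5,interpolation=2))
a=[cv2.resize(cv2.imread(f'pics/{n}_r.png'),(400,400)) for n in('top0','scene0')]
cv2.imwrite('pics/restcrop.png',np.hstack(a))
```

```text
tile ((651.9852294921875, -75.6913070678711), (175.9403839111328, 176.07803344726562), 89.81187438964844)
lid circle ((602.689453125, 244.91140747070312), 74.2781753540039) 62.088590517152284 1432
bar n 67
[[603.0, 287.0, 103.0], [603.0, 283.0, 107.0], [603.0, 279.0, 110.0], [605.0, 276.0, 109.0], [606.0, 274.0, 108.0], [601.0, 287.0, 101.0], [601.0, 282.0, 105.0], [600.0, 278.0, 110.0], [601.0, 275.0, 111.0], [602.0, 272.0, 110.0], [602.0, 268.0, 113.0], [604.0, 266.0, 111.0], [606.0, 264.0, 106.0], [599.0, 283.0, 98.0], [599.0, 275.0, 107.0], [601.0, 273.0, 104.0], [600.0, 267.0, 111.0], [602.0, 265.0, 108.0], [602.0, 262.0, 109.0], [602.0, 258.0, 112.0], [604.0, 255.0, 111.0], [605.0, 253.0, 109.0], [606.0, 250.0, 110.0], [599.0, 265.0, 104.0], [599.0, 261.0, 109.0], [600.0, 258.0, 110.0], [601.0, 255.0, 110.0], [601.0, 251.0, 112.0], [603.0, 249.0, 110.0], [604.0, 246.0, 109.0], [605.0, 243.0, 108.0], [606.0, 240.0, 107.0], [599.0, 251.0, 109.0], [599.0, 248.0, 110.0], [601.0, 245.0, 108.0], [602.0, 242.0, 108.0], [602.0, 238.0, 111.0], [603.0, 235.0, 112.0], [604.0, 232.0, 110.0
[... 608 characters left out ...]
48219871521), 89.28012084960938)
12 30 137 ((525.3936767578125, -352.1007080078125), (68.07341003417969, 165.47874450683594), 54.19758987426758)
30 60 8 ((516.5787353515625, -341.075927734375), (56.74781036376953, 49.71220779418945), 0.3735704720020294)
60 90 48 ((518.7885131835938, -350.4626770019531), (80.01402282714844, 32.10585021972656), 57.345951080322266)
90 120 41 ((516.1138305664062, -348.4414978027344), (76.01156616210938, 28.3848876953125), 67.34495544433594)
120 150 36 ((509.5229797363281, -339.81982421875), (43.48316192626953, 20.183481216430664), 74.29850769042969)
150 190 122 ((491.3099365234375, -330.79571533203125), (41.30673599243164, 24.480199813842773), 56.67263412475586)
```

View pics/restcrop.png

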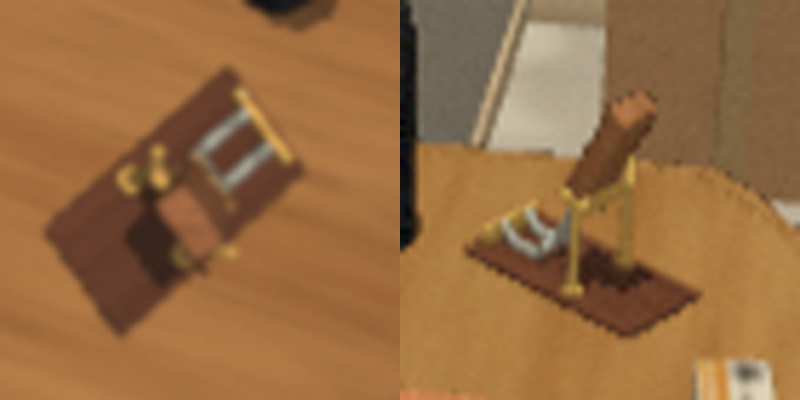

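The crops show the dark foot, the brass lip at the far end of the prongs, and the two flared posts beside the handle's lower end. The prongs point up and to the right in the top view, so their yaw is about -35°.

Run:
```python
from h import *
for n,(x0,y0,x1,y1) in (('top0',(325,203,400,270)),('scene0',(250,125,305,185))):
    s=load(n); P=cloud(s); hsv=cv2.cvtColor(s['im'],cv2.COLOR_RGB2HSV)
    box=np.zeros(hsv.shape[:2],bool); box[y0:y1,x0:x1]=1
    m=(hsv[...,2]<115)&box&(hsv[...,1]>90)&((hsv[...,0]<12)|(hsv[...,0]>165))
    v,u=np.nonzero(m); q=plane(s,np.c_[u,v],8)[:,:2].astype(np.float32)
    z=P[v,u,2]; k=(z<25)&(z>-10); print(n,k.sum(),np.median(z[k]),cv2.minAreaRect(q[k]))
    br=box&(hsv[...,0]>17)&(hsv[...,0]<30)&(hsv[...,1]>120)&(hsv[...,2]>110)&(P[...,2]>10)
    b=P[br]; b=b[np.argsort(b[:,2])]; print('brass',b.round(0).tolist())
s=load('top0');P=cloud(s)
# heights of neighbours above the z=100
m=(P[...,2]>60)&(P[...,0]>350)&(P[...,2]<400); n,l,st,_=cv2.connectedComponentsWithStats(m.astype(np.uint8))
for i in range(1,n):
    if st[i,4]>15: b=P[l==i]; print(b.min(0).round(),b.max(0).round(),st[i])
# handle top face
k=(P[...,2]>150)&(P[...,2]<190); k[:203]=0;k[270:]=0;k[:,:325]=0;k[:,400:]=0
b=P[k]; print(cv2.minAreaRect(b[:,:2].astype(np.float32)),b[:,2].max())
```

```text
top0 749 6.818429664648875 ((523.1588745117188, -353.37200927734375), (79.98987579345703, 164.5917510986328), 54.13356399536133)
brass [[520.0, -322.0, 10.0], [587.0, -393.0, 10.0], [585.0, -396.0, 11.0], [521.0, -324.0, 11.0], [522.0, -317.0, 13.0], [580.0, -404.0, 13.0], [582.0, -399.0, 14.0], [569.0, -415.0, 16.0], [599.0, -378.0, 16.0], [489.0, -364.0, 16.0], [522.0, -319.0, 18.0], [597.0, -384.0, 18.0], [570.0, -417.0, 19.0], [582.0, -401.0, 19.0], [573.0, -416.0, 20.0], [596.0, -381.0, 20.0], [593.0, -384.0, 20.0], [491.0, -363.0, 20.0], [577.0, -408.0, 21.0], [588.0, -389.0, 21.0], [591.0, -388.0, 22.0], [592.0, -381.0, 22.0], [574.0, -412.0, 22.0], [571.0, -412.0, 22.0], [573.0, -409.0, 23.0], [589.0, -392.0, 23.0], [585.0, -392.0, 23.0], [583.0, -396.0, 23.0], [527.0, -316.0, 23.0], [594.0, -377.0, 23.0], [598.0, -379.0, 24.0], [578.0, -404.0, 24.0], [586.0, -395.0, 24.0], [583.0, -398.0, 26.0], [523.0, -318.0, 33.0], [524.0, -323.0, 77.0], [520.0, -323.0, 79.0], [521.0, -326.0, 80.0], [524.0, -325.0, 80.0], [517.0, -323.0, 81.0], [518.0, -326.0, 83.0], [522.0, -319.0, 84.0]
[... 3015 characters left out ...]
9.  60.] [752. 888. 144.] [   3   64  160  119 2065]
[685. 737.  60.] [745. 837.  77.] [ 39  75  32  12 193]
[747. 689.  61.] [765. 703.  71.] [82 76  6  6 16]
[714. 564.  61.] [728. 595.  65.] [108  97  11   3  17]
[717.  -4.  61.] [824. 232. 167.] [ 210  101   76   35 1330]
[512. 605.  60.] [648. 628.  70.] [ 80 112  14  40  89]
[529. 172.  60.] [676. 318. 113.] [ 173  137   44   43 1237]
[ 701. -290.   60.] [ 762. -225.  170.] [344 147  28  28 537]
[ 656. -415.   61.] [ 717. -352.  200.] [378 170  37  30 703]
[ 473. -380.   63.] [ 539. -310.  167.] [355 227  21  22 247]
((491.3099365234375, -330.79571533203125), (41.30673599243164, 24.480199813842773), 56.67263412475586) 167.2962716569025
```

arm_command --deltas '[{"dx": 0.02,"dy": 0.017,"dz": 0.005,"yaw": -3,"jaw": 1},{"dx": 0.05,"dy": 0.043,"dz": 0.01,"yaw": -7,"jaw": 1},{"dx": 0.085,"dy": 0.072,"dz": 0.01,"yaw": -12,"jaw": 1},{"dx": 0.12,"dy": 0.102,"dz": 0.01,"yaw": -17,"jaw": 1},{"dx": 0.155,"dy": 0.132,"dz": 0.01,"yaw": -22,"jaw": 1},{"dx": 0.19,"dy": 0.162,"dz": 0.01,"yaw": -27,"jaw": 1},{"dx": 0.225,"dy": 0.192,"dz": 0.01,"yaw": -32,"jaw": 1},{"dx": 0.26,"dy": 0.221,"dz": 0.01,"yaw": -37,"jaw": 1},{"dx": 0.295,"dy": 0.251,"dz": 0.01,"yaw": -42,"jaw": 1},{"dx": 0.325,"dy": 0.277,"dz": 0.01,"yaw": -46,"jaw": 1},{"dx": 0.34,"dy": 0.29,"dz": 0.01,"yaw": -48.5,"jaw": 1},{"dx": 0.346,"dy": 0.295,"dz": 0.01,"yaw": -49.6,"jaw": 1},{"dx": 0.346,"dy": 0.295,"dz": 0.01,"yaw": -49.6,"jaw": 1},{"dx": 0.346,"dy": 0.295,"dz": 0.01,"yaw": -49.6,"jaw": 1}]'

```text
clock: 1.5
eef_pos: [498.2, -338.1, 241.2]
tool_rot: [3.14, 0.001, -0.628]
force: [-0.9, -0.1, 0.2]
width: 85.4
gripper_force: 0.0
```

Run:
```python
from h import *
r=read_state(); print(r['clock'],r['qpos'].round(3),r['eef_pos'],np.degrees(r['tool_rot']),r['force'])
grab('wrist','w1'); s=load('w1'); print(s['E'].round(3))
P=cloud(s); hs=P[...,2]
k=(hs>150)&(hs<175)&(np.hypot(P[...,0]-490,P[...,1]+330)<60); b=P[k]; print(len(b),b.mean(0) if len(b) else 0, cv2.minAreaRect(b[:,:2].astype(np.float32)))
```

```text
1.5 [ 0.38   0.561  0.269  1.65  -0.172  0.955 -1.489] [ 498.18821846 -338.06319267  241.22064402] [ 1.79917569e+02  3.08357272e-02 -3.60042073e+01] [-0.91586339 -0.12448885  0.20962383]
[[-5.88000e-01 -7.77000e-01 -2.24000e-01  5.53088e+02]
 [-8.09000e-01  5.66000e-01  1.60000e-01 -3.79802e+02]
 [ 2.00000e-03  2.76000e-01 -9.61000e-01  3.83570e+02]
 [ 0.00000e+00  0.00000e+00  0.00000e+00  1.00000e+00]]
1337 [ 492.39596046 -333.1459882   159.3377804 ] ((491.0601806640625, -332.16387939453125), (39.825958251953125, 27.206058502197266), 53.415706634521484)
```

View pics/w1.png

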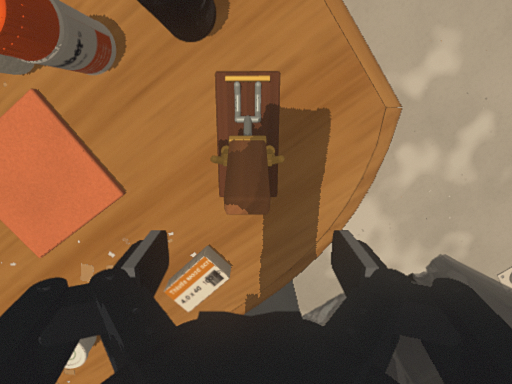

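The wrist view shows the rest upright in the picture: foot at about (216–280, 70–195), prongs at (248,100), handle top at (246,200), centred between the fingers. Next I'll refine it from this closer view.

Run:
```python
from h import *
s=load('w1'); P=cloud(s); im=s['im']; hsv=cv2.cvtColor(im,cv2.COLOR_RGB2HSV); z=P[...,2]
g=(hsv[...,1]<70)&(z>5)&(z<60); g[:60]=0; g[135:]=0; g[:,:215]=0; g[:,280:]=0
v,u=np.nonzero(g); k=v<115; q=plane(s,np.c_[u,v][k],16)
th=np.radians(-35.9); U=np.array([np.cos(th),np.sin(th)]);V=np.array([-U[1],U[0]])
print('prongs u',np.percentile(q[:,:2]@U,[1,99]),'v',np.percentile(q[:,:2]@V,[1,50,99]))
for lo,hi in((210,247),(249,285)):
    kk=(u>=lo)&(u<hi)&(v<110); d=cv2.fitLine(plane(s,np.c_[u,v][kk],14)[:,:2].astype(np.float32),cv2.DIST_HUBER,0,.01,.01).ravel(); print('prong yaw',np.degrees(np.arctan2(d[1],d[0])),d[2:]@V)
br=(hsv[...,0]>17)&(hsv[...,0]<30)&(hsv[...,1]>120)&(hsv[...,2]>110); br[:70]=0; br[85:]=0; br[:,:215]=0; br[:,285:]=0
v,u=np.nonzero(br); q=plane(s,np.c_[u,v],22)[:,:2]; print('lip',cv2.minAreaRect(q.astype(np.float32)))
c=np.array(cv2.minAreaRect(q.astype(np.float32))[0]); print(c@U,c@V)
k=(z>158)&(np.hypot(P[...,0]-490,P[...,1]+330)<60); b=P[k][:,:2]; print('handle top v',np.percentile(b@V,[2,50,98]),'u',np.percentile(b@U,[2,98]))
for nm,c in (('rest',(523.2,-353.4)),('seat',(559.7,-379.8)),('grip',(500.1,-336.7)),('tcp',(498.2,-338.1))): print(nm,np.array(c)@U,np.array(c)@V)
```

```text
prongs u [661.74196121 700.98523063] v [ 2.42791102  8.97300143 35.42221035]
prong yaw -33.300674 31.605684151396673
prong yaw -36.53455 5.338669178835613
lip ((582.221923828125, -398.0355224609375), (54.288970947265625, 4.663388252258301), 53.990299224853516)
705.0210296512228 18.973494048385508
handle top v [-34.68460774  22.83185295  77.35895654] u [591.23586295 621.11517957]
rest 631.0377771516685 20.521301310620668
seat 676.0845272457649 20.538793023707903
grip 602.5333968998829 20.503795265468685
tcp 601.815239082466 18.255629491046513
```

arm_command --deltas '[{"dx": 0.0,"dy": 0.0,"dz": -0.02,"jaw": 1},{"dx": 0.0,"dy": 0.001,"dz": -0.05,"jaw": 1},{"dx": 0.001,"dy": 0.001,"dz": -0.08,"jaw": 1},{"dx": 0.001,"dy": 0.001,"dz": -0.105,"jaw": 1},{"dx": 0.001,"dy": 0.001,"dz": -0.12,"jaw": 1},{"dx": 0.001,"dy": 0.001,"dz": -0.127,"jaw": 1},{"dx": 0.001,"dy": 0.001,"dz": -0.127,"jaw": 1},{"dx": 0.001,"dy": 0.001,"dz": -0.127,"jaw": 1}]'

```text
invalid input at $.deltas[0]: expected keys dx, dy, dz, yaw, jaw
```

Run:
```python
from h import *
r=read_state(); print(r['clock'],r['eef_pos'],np.degrees(r['tool_rot']),r['force'])
grab('wrist','w2')
```

```text
1.55 [ 498.00363937 -338.39290422  241.33173846] [ 1.79921867e+02  1.85882735e-02 -3.60588004e+01] [-1.42603659 -0.64832348  0.05175915]
```

View pics/w2.png

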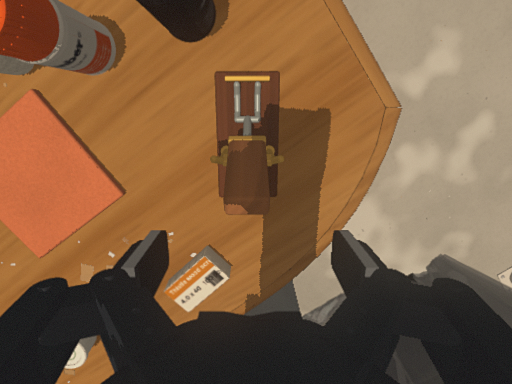

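The picture is unchanged from before: the move was refused because every row must carry a yaw value.

arm_command --deltas '[{"dx": 0.0,"dy": 0.0,"dz": -0.02,"yaw": 0,"jaw": 1},{"dx": 0.0,"dy": 0.001,"dz": -0.05,"yaw": 0,"jaw": 1},{"dx": 0.001,"dy": 0.001,"dz": -0.08,"yaw": 0,"jaw": 1},{"dx": 0.001,"dy": 0.001,"dz": -0.105,"yaw": 0,"jaw": 1},{"dx": 0.001,"dy": 0.001,"dz": -0.12,"yaw": 0,"jaw": 1},{"dx": 0.001,"dy": 0.001,"dz": -0.127,"yaw": 0,"jaw": 1},{"dx": 0.001,"dy": 0.001,"dz": -0.127,"yaw": 0,"jaw": 1},{"dx": 0.001,"dy": 0.001,"dz": -0.127,"yaw": 0,"jaw": 1}]'

```text
clock: 2.4
eef_pos: [500.8, -336.5, 115.1]
tool_rot: [3.141, -0.001, -0.628]
force: [0.4, -0.4, -1.1]
width: 85.2
gripper_force: 0.0
```

Run:
```python
from h import *
r=read_state(); print(r['clock'],r['eef_pos'],np.degrees(r['tool_rot']),r['force'])
grab('wrist','w3')
```

```text
2.4 [ 500.82434852 -336.52586573  115.13771102] [ 1.79991983e+02 -8.01724043e-02 -3.59737232e+01] [ 0.44675071 -0.38226669 -1.11661703]
```

View pics/w3.png

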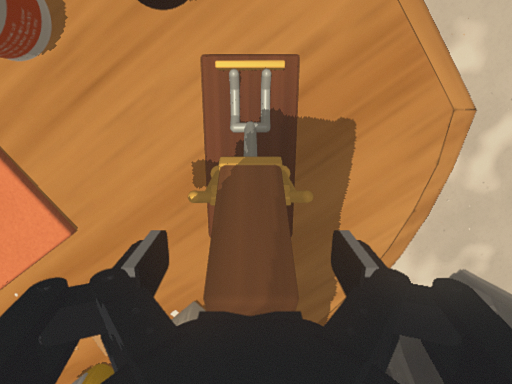

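The handle is centred between the fingers: edges at about x = 207 and 293, finger inner faces at 167 and 333 (row 265), and prong ends at (235,73) and (266,73). Closing now.

arm_command --deltas '[{"dx": 0,"dy": 0,"dz": 0,"yaw": 0,"jaw": 0.6},{"dx": 0,"dy": 0,"dz": 0,"yaw": 0,"jaw": 0.5},{"dx": 0,"dy": 0,"dz": 0,"yaw": 0,"jaw": 0.3},{"dx": 0,"dy": 0,"dz": 0,"yaw": 0,"jaw": 0},{"dx": 0,"dy": 0,"dz": 0,"yaw": 0,"jaw": 0},{"dx": 0,"dy": 0,"dz": 0,"yaw": 0,"jaw": 0},{"dx": 0,"dy": 0,"dz": 0,"yaw": 0,"jaw": 0}]'

```text
clock: 3.15
eef_pos: [501.1, -335.6, 114.7]
tool_rot: [-3.141, -0.001, -0.627]
force: [-1.0, 0.6, 4.2]
width: 39.2
gripper_force: 63.0
```

```bash
cat >> h.py <<'E'
def fork(tag):
    "lifter as seen in the hand: prong pixels (grey metal) by depth, in camera frame -> tool-frame points"
    s=load(tag); hsv=cv2.cvtColor(s['im'],cv2.COLOR_RGB2HSV); d=s['d']
    g=((hsv[...,1]<70)&(hsv[...,2]>80)).astype(np.uint8); g[:40]=0; g[150:]=0; g[:,:215]=0; g[:,285:]=0
    v,u=np.nonzero(g); out=[]
    for lo,hi in((215,249),(253,285)):
        k=(u>=lo)&(u<hi); out.append((len(u[k]),v[k].min() if k.any() else None,np.median(u[k]).round(1)if k.any() else None))
    k=v<110; dd=d[v[k],u[k]]; print(tag,out,'depth',np.median(dd[dd>0]).round(1) if (dd>0).any() else None)
    return g
E
python3 - <<'E'
from h import *
r=read_state(); print(r['clock'],r['eef_pos'],np.degrees(r['tool_rot']),r['force'],r['width'],r['gripper_force'])
grab('wrist','w4'); fork('w3'); fork('w4')
E
```

```text
3.15 [ 501.09132367 -335.58832658  114.69482403] [-1.79987470e+02 -4.15809045e-02 -3.59115452e+01] [-0.99174867  0.59454957  4.16560018] 39.20136085013623 63.04087042808533
w3 [(753, np.int64(69), np.float64(236.0)), (711, np.int64(69), np.float64(264.0))] depth 228.6
w4 [(738, np.int64(68), np.float64(236.0)), (736, np.int64(68), np.float64(265.0))] depth 228.1
```

arm_command --deltas '[{"dx": 0,"dy": 0,"dz": 0.003,"yaw": 0,"jaw": 0},{"dx": 0,"dy": 0,"dz": 0.01,"yaw": 0,"jaw": 0},{"dx": 0,"dy": 0,"dz": 0.022,"yaw": 0,"jaw": 0},{"dx": 0,"dy": 0,"dz": 0.038,"yaw": 0,"jaw": 0},{"dx": 0,"dy": 0,"dz": 0.056,"yaw": 0,"jaw": 0},{"dx": 0,"dy": 0,"dz": 0.076,"yaw": 0,"jaw": 0},{"dx": 0,"dy": 0,"dz": 0.096,"yaw": 0,"jaw": 0},{"dx": 0,"dy": 0,"dz": 0.114,"yaw": 0,"jaw": 0},{"dx": 0,"dy": 0,"dz": 0.127,"yaw": 0,"jaw": 0},{"dx": 0,"dy": 0,"dz": 0.134,"yaw": 0,"jaw": 0},{"dx": 0,"dy": 0,"dz": 0.135,"yaw": 0,"jaw": 0}]'

```text
clock: 4.3
eef_pos: [501.0, -335.8, 250.2]
tool_rot: [-3.141, -0.001, -0.627]
force: [-0.3, 0.4, -1.5]
width: 39.3
gripper_force: 62.7
```

Run:
```python
from h import *
r=read_state(); print(r['clock'],r['eef_pos'],np.degrees(r['tool_rot']),r['force'],r['width'],r['gripper_force'])
grab('wrist','w5'); fork('w4'); fork('w5')
```

```text
4.3 [ 501.0096928  -335.75000028  250.18911544] [-1.79992185e+02 -7.77317727e-02 -3.59212178e+01] [-0.26331319  0.42047521 -1.50967408] 39.264343601453945 62.66856551170349
w4 [(738, np.int64(68), np.float64(236.0)), (736, np.int64(68), np.float64(265.0))] depth 228.1
w5 [(721, np.int64(69), np.float64(236.0)), (726, np.int64(69), np.float64(265.0))] depth 228.7
```

View pics/w5.png

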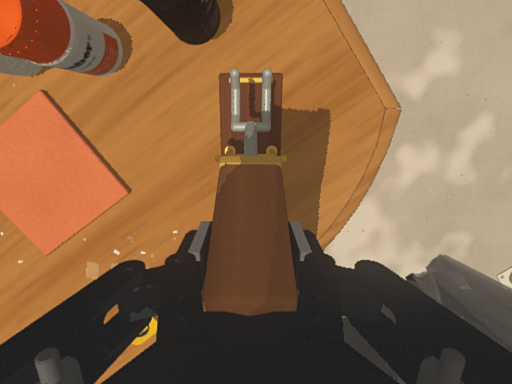

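The lifter is up and hasn't slipped: the prong ends are still at row 69, columns 236 and 265, and the empty rest is visible below at (250,110–160). Next I'll carry it to the pot's near side.

arm_command --deltas '[{"dx": -0.001,"dy": 0.01,"dz": 0,"yaw": 0.6,"jaw": 0},{"dx": -0.002,"dy": 0.03,"dz": 0,"yaw": 1.9,"jaw": 0},{"dx": -0.003,"dy": 0.06,"dz": 0,"yaw": 3.7,"jaw": 0},{"dx": -0.005,"dy": 0.095,"dz": 0,"yaw": 5.9,"jaw": 0},{"dx": -0.007,"dy": 0.13,"dz": 0,"yaw": 8.0,"jaw": 0},{"dx": -0.009,"dy": 0.165,"dz": 0,"yaw": 10.2,"jaw": 0},{"dx": -0.011,"dy": 0.2,"dz": 0,"yaw": 12.4,"jaw": 0},{"dx": -0.013,"dy": 0.235,"dz": 0,"yaw": 14.5,"jaw": 0},{"dx": -0.015,"dy": 0.27,"dz": 0,"yaw": 16.7,"jaw": 0},{"dx": -0.017,"dy": 0.305,"dz": 0,"yaw": 18.8,"jaw": 0},{"dx": -0.019,"dy": 0.34,"dz": 0,"yaw": 21,"jaw": 0},{"dx": -0.021,"dy": 0.375,"dz": 0,"yaw": 23.2,"jaw": 0},{"dx": -0.023,"dy": 0.41,"dz": 0,"yaw": 25.3,"jaw": 0},{"dx": -0.025,"dy": 0.445,"dz": 0,"yaw": 27.5,"jaw": 0},{"dx": -0.027,"dy": 0.478,"dz": 0,"yaw": 29.5,"jaw": 0},{"dx": -0.029,"dy": 0.508,"dz": 0,"yaw": 31.4,"jaw": 0},{"dx": -0.03,"dy": 0.534,"dz": 0,"yaw": 33,"jaw": 0},{"dx": -0.031,"dy": 0.555,"dz": 0,"yaw": 34.3,"jaw": 0},{"dx": -0.032,"dy": 0.57,"dz": 0,"yaw": 35.2,"jaw": 0},{"dx": -0.033,"dy": 0.581,"dz": 0,"yaw": 35.9,"jaw": 0}]'

```text
clock: 6.35
eef_pos: [466.8, 246.5, 248.7]
tool_rot: [3.141, 0.001, 0.002]
force: [0.1, -0.1, -1.6]
width: 39.3
gripper_force: 62.7
```

arm_command --deltas '[{"dx": 0,"dy": 0,"dz": 0,"yaw": 0,"jaw": 0},{"dx": 0,"dy": 0,"dz": 0,"yaw": 0,"jaw": 0},{"dx": 0,"dy": 0,"dz": 0,"yaw": 0,"jaw": 0}]'

```text
clock: 6.65
eef_pos: [468.0, 243.9, 249.3]
tool_rot: [3.141, 0.0, -0.002]
force: [-0.4, -0.6, -1.9]
width: 39.6
gripper_force: 62.7
```

Run:
```python
from h import *
r=read_state(); print(r['clock'],r['qpos'].round(2),r['eef_pos'],np.degrees(r['tool_rot']),r['force'],r['width'],r['gripper_force'])
grab('wrist','w6'); fork('w6')
grab('top','t6')
```

```text
6.65 [-0.56  0.43  0.04  1.84 -0.02  0.88 -2.09] [467.99714793 243.94167601 249.26083581] [ 1.79943212e+02  4.70184850e-03 -1.38878841e-01] [-0.39904166 -0.5992848  -1.87716326] 39.58224483774432 62.74786591529846
w6 [(2505, np.int64(40), np.float64(232.0)), (2324, np.int64(40), np.float64(266.0))] depth 302.6
```

View pics/w6.png

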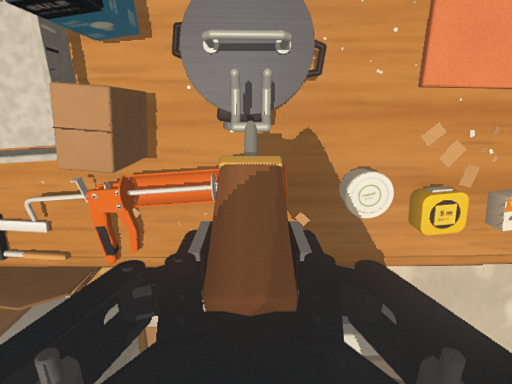

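The bar lies across the view at about (212–285, 36) and the prongs point up at columns 236 and 267, with the lid centred nearly ahead. Now the offset between the fork and the bar.

```bash
cat >> h.py <<'E'
def bar(tag,z,rows,cols):
    s=load(tag); P=cloud(s); hsv=cv2.cvtColor(s['im'],cv2.COLOR_RGB2HSV)
    m=(P[...,2]>z-8)&(P[...,2]<z+10); m[:rows[0]]=0;m[rows[1]:]=0;m[:,:cols[0]]=0;m[:,cols[1]:]=0
    v,u=np.nonzero(m); q=plane(s,np.c_[u,v],z+2)[:,:2].astype(np.float32)
    d=cv2.fitLine(q,cv2.DIST_HUBER,0,.01,.01).ravel(); print(tag,'bar',len(q),cv2.minAreaRect(q),'line',d,'z',np.median(P[v,u,2]),'u',u.min(),u.max(),'v',v.min(),v.max())
def prongs(tag,zt,dlo=190,dhi=250):
    "prong flats: pixels with depth near the fork's, on world plane zt"
    s=load(tag); P=cloud(s); d=s['d']; hsv=cv2.cvtColor(s['im'],cv2.COLOR_RGB2HSV)
    m=(d>dlo)&(d<dhi)&(hsv[...,1]<80); m[:60]=0; m[118:]=0; m[:,:222]=0; m[:,280:]=0
    v,u=np.nonzero(m); L=u<251
    for k in(L,~L):
        q=plane(s,np.c_[u,v][k],zt)[:,:2].astype(np.float32); dd=cv2.fitLine(q,cv2.DIST_HUBER,0,.01,.01).ravel(); pk=P[v[k],u[k]]
        print(tag,'prong',k.sum(),'ctr',np.median(q,0).round(1),'yaw',np.degrees(np.arctan2(dd[1],dd[0])).round(1),'end',q[:,0].max(),'z@x',[(int(x),np.median(pk[abs(pk[:,0]-x)<3,2]).round(1)) for x in range(515,580,8) if (abs(pk[:,0]-x)<3).any()])
E
python3 - <<'E'
from h import *
bar('w6',108,(20,60),(190,305)); prongs('w6',151); bar('t6',108,(130,170),(165,230))
E
```

```text
w6 bar 812 ((600.1948852539062, 245.75155639648438), (83.46402740478516, 8.949213027954102), 89.19793701171875) line [1.8106023e-02 9.9983609e-01 6.0061237e+02 2.4532339e+02] z 110.7577003424276 u 201 291 v 30 41
w6 prong 456 ctr [547.6 254.9] yaw 0.1 end 566.56024 z@x [(531, np.float64(149.5)), (539, np.float64(149.1)), (547, np.float64(149.0)), (555, np.float64(153.9)), (563, np.float64(158.8))]
w6 prong 465 ctr [547.1 229. ] yaw -1.8 end 566.4952 z@x [(531, np.float64(149.4)), (539, np.float64(149.4)), (547, np.float64(149.4)), (555, np.float64(154.2)), (563, np.float64(159.4))]
t6 bar 66 ((601.3778076171875, 243.04864501953125), (83.9659194946289, 8.209159851074219), 88.42192840576172) line [2.1641428e-02 9.9976581e-01 6.0138312e+02 2.4275584e+02] z 108.67402847002609 u 180 205 v 150 159
```

arm_command --deltas '[{"dx": 0,"dy": 0.001,"dz": -0.005,"yaw": 0,"jaw": 0},{"dx": 0,"dy": 0.002,"dz": -0.015,"yaw": 0,"jaw": 0},{"dx": 0,"dy": 0.0035,"dz": -0.03,"yaw": 0,"jaw": 0},{"dx": 0,"dy": 0.0035,"dz": -0.045,"yaw": 0,"jaw": 0},{"dx": 0,"dy": 0.0035,"dz": -0.057,"yaw": 0,"jaw": 0},{"dx": 0,"dy": 0.0035,"dz": -0.064,"yaw": 0,"jaw": 0},{"dx": 0,"dy": 0.0035,"dz": -0.067,"yaw": 0,"jaw": 0},{"dx": 0,"dy": 0.0035,"dz": -0.067,"yaw": 0,"jaw": 0},{"dx": 0,"dy": 0.0035,"dz": -0.067,"yaw": 0,"jaw": 0},{"dx": 0,"dy": 0.0035,"dz": -0.067,"yaw": 0,"jaw": 0}]'

```text
clock: 7.75
eef_pos: [468.2, 249.1, 182.9]
tool_rot: [-3.141, -0.001, -0.0]
force: [-0.3, 0.1, -0.9]
width: 39.5
gripper_force: 62.7
```

Run:
```python
from h import *
r=read_state(); print(r['clock'],r['eef_pos'],np.degrees(r['tool_rot']),r['force'],r['width'])
grab('wrist','w7'); prongs('w7',83); bar('w7',108,(0,60),(170,330))
s=load('w7');P=cloud(s)
for y0 in (1,15,25): print([ (u,P[y0,u].round(0).tolist()) for u in (210,230,250,270,290)])
z=P[...,2]; k=(z>55)&(z<72)&(np.hypot(P[...,0]-602,P[...,1]-245)<60); print('lid z',np.median(z[k]),k.sum())
```

```text
7.75 [468.19085594 249.1286339  182.89429584] [-1.79964344e+02 -6.55448798e-02 -2.05215912e-02] [-0.26336362  0.09917416 -0.90378816] 39.4645515607298
w7 prong 1344 ctr [555.5 259.6] yaw -2.6 end 573.18036 z@x [(531, np.float64(83.8)), (539, np.float64(82.5)), (547, np.float64(64.2)), (555, np.float64(64.6)), (563, np.float64(64.3)), (571, np.float64(63.8)), (579, np.float64(63.8))]
w7 prong 1348 ctr [555.4 235.2] yaw 2.4 end 573.15576 z@x [(531, np.float64(83.2)), (539, np.float64(82.5)), (547, np.float64(64.2)), (555, np.float64(64.4)), (563, np.float64(64.2)), (571, np.float64(63.9)), (579, np.float64(63.4))]
w7 bar 1602 ((599.7944946289062, 245.71762084960938), (82.26109313964844, 10.546390533447266), 89.01222229003906) line [1.1891756e-02 9.9992931e-01 6.0047626e+02 2.4560426e+02] z 110.74789712807642 u 194 312 v 4 22
[(210, [622.0, 281.0, 64.0]), (230, [622.0, 265.0, 63.0]), (250, [622.0, 248.0, 65.0]), (270, [622.0, 231.0, 64.0]), (290, [622.0, 214.0, 63.0])]
[(210, [598.0, 276.0, 111.0]), (230, [598.0, 262.0, 110.0]), (250, [598.0, 248.0, 110.0]), (270, [598.0, 234.0, 110.0]), (290, [598.0, 220.0, 112.0])]
[(210, [602.0, 281.0, 71.0]), (230, [604.0, 265.0, 63.0]), (250, [604.0, 248.0, 64.0]), (270, [604.0, 231.0, 65.0]), (290, [603.0, 214.0, 67.0])]
lid z 63.80354389467186 9368
```

View pics/w7.png

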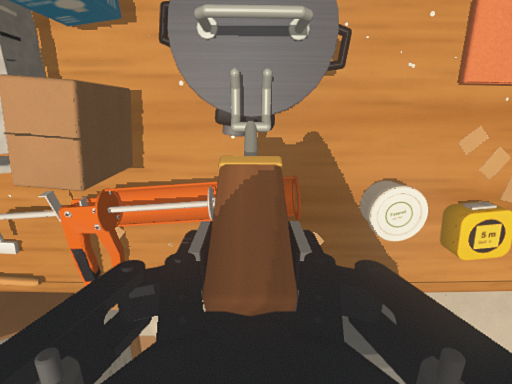

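In this view the bar is at (194–312, 13) and the prong ends at (235,72) and (267,72), level and below the bar with the lid surface beneath. The fork needs about 60 mm forward and 1.5 mm to the right.

arm_command --deltas '[{"dx": 0.002,"dy": -0.0005,"dz": 0,"yaw": 0,"jaw": 0},{"dx": 0.007,"dy": -0.001,"dz": 0,"yaw": 0,"jaw": 0},{"dx": 0.014,"dy": -0.0015,"dz": 0,"yaw": -0.3,"jaw": 0},{"dx": 0.022,"dy": -0.0015,"dz": 0,"yaw": -0.5,"jaw": 0},{"dx": 0.03,"dy": -0.0015,"dz": 0,"yaw": -0.5,"jaw": 0},{"dx": 0.038,"dy": -0.0015,"dz": 0,"yaw": -0.5,"jaw": 0},{"dx": 0.046,"dy": -0.0015,"dz": 0,"yaw": -0.5,"jaw": 0},{"dx": 0.053,"dy": -0.0015,"dz": 0,"yaw": -0.5,"jaw": 0},{"dx": 0.058,"dy": -0.0015,"dz": 0,"yaw": -0.5,"jaw": 0},{"dx": 0.06,"dy": -0.0015,"dz": 0,"yaw": -0.5,"jaw": 0},{"dx": 0.06,"dy": -0.0015,"dz": 0,"yaw": -0.5,"jaw": 0},{"dx": 0.06,"dy": -0.0015,"dz": 0,"yaw": -0.5,"jaw": 0}]'

```text
clock: 9.0
eef_pos: [527.4, 247.5, 182.3]
tool_rot: [3.142, 0.0, -0.009]
force: [-0.4, 0.2, -1.9]
width: 39.3
gripper_force: 62.7
```

Run:
```python
from h import *
r=read_state(); print(r['clock'],r['eef_pos'],np.degrees(r['tool_rot']),r['force'],r['width'])
grab('wrist','w8'); s=load('w8'); P=cloud(s)
# rows along each prong column: heights
for u in (236,251,266): print(u,[(v,P[v,u,0].round(0),P[v,u,2].round(0)) for v in range(60,130,6)])
m=(P[...,2]>101)&(P[...,2]<118); m[150:]=0; m[:,:150]=0; m[:,350:]=0
v,u=np.nonzero(m); b=P[v,u]; print(len(b),np.percentile(b,[2,50,98],axis=0).round(1), v.min(),v.max(),u.min(),u.max())
```

```text
9.0 [527.39655582 247.4920288  182.25105053] [ 1.79994710e+02  2.72624607e-02 -5.06952936e-01] [-0.41158065  0.15891812 -1.93011701] 39.29140951146049
236 [(60, np.float64(635.0), np.float64(63.0)), (66, np.float64(630.0), np.float64(65.0)), (72, np.float64(622.0), np.float64(92.0)), (78, np.float64(618.0), np.float64(92.0)), (84, np.float64(614.0), np.float64(86.0)), (90, np.float64(609.0), np.float64(82.0)), (96, np.float64(603.0), np.float64(112.0)), (102, np.float64(599.0), np.float64(110.0)), (108, np.float64(595.0), np.float64(82.0)), (114, np.float64(590.0), np.float64(83.0)), (120, np.float64(585.0), np.float64(89.0)), (126, np.float64(580.0), np.float64(94.0))]
251 [(60, np.float64(635.0), np.float64(64.0)), (66, np.float64(630.0), np.float64(63.0)), (72, np.float64(625.0), np.float64(64.0)), (78, np.float64(620.0), np.float64(64.0)), (84, np.float64(615.0), np.float64(64.0)), (90, np.float64(610.0), np.float64(63.0)), (96, np.float64(603.0), np.float64(111.0)), (102, np.float64(599.0), np.float64(111.0)), (108, np.float64(594.0), np.float64(63.0)), (114, np.float64(589.0), np.float64(63.0)), (120, np.float64(584.0), np.float64(63.0)), (126, np.float64(580.0), np.float64(99.0))]
266 [(60, np.float64(635.0), np.float64(64.0)), (66, np.float64(630.0), np.float64(65.0)), (72, np.float64(622.0), np.float64(93.0)), (78, np.float64(617.0), np.float64(90.0)), (84, np.float64(613.0), np.float64(89.0)), (90, np.float64(609.0), np.float64(82.0)), (96, np.float64(603.0), np.float64(112.0)), (102, np.float64(599.0), np.float64(111.0)), (108, np.float64(594.0), np.float64(82.0)), (114, np.float64(589.0), np.float64(83.0)), (120, np.float64(585.0), np.float64(90.0)), (126, np.float64(580.0), np.float64(93.0))]
1337 [[570.9 206.2 103.2]
 [600.9 245.5 110.9]
 [605.4 285.  115.5]] 93 146 195 305
```

arm_command --deltas '[{"dx": 0,"dy": 0,"dz": 0.004,"yaw": 0,"jaw": 0},{"dx": 0,"dy": 0,"dz": 0.01,"yaw": 0,"jaw": 0},{"dx": 0,"dy": 0,"dz": 0.015,"yaw": 0,"jaw": 0},{"dx": 0,"dy": 0,"dz": 0.017,"yaw": 0,"jaw": 0},{"dx": 0,"dy": 0,"dz": 0.0185,"yaw": 0,"jaw": 0},{"dx": 0,"dy": 0,"dz": 0.02,"yaw": 0,"jaw": 0},{"dx": 0,"dy": 0,"dz": 0.0215,"yaw": 0,"jaw": 0},{"dx": 0,"dy": 0,"dz": 0.023,"yaw": 0,"jaw": 0},{"dx": 0,"dy": 0,"dz": 0.0245,"yaw": 0,"jaw": 0},{"dx": 0,"dy": 0,"dz": 0.0265,"yaw": 0,"jaw": 0},{"dx": 0,"dy": 0,"dz": 0.029,"yaw": 0,"jaw": 0},{"dx": 0,"dy": 0,"dz": 0.032,"yaw": 0,"jaw": 0},{"dx": 0,"dy": 0,"dz": 0.034,"yaw": 0,"jaw": 0},{"dx": 0,"dy": 0,"dz": 0.035,"yaw": 0,"jaw": 0},{"dx": 0,"dy": 0,"dz": 0.035,"yaw": 0,"jaw": 0},{"dx": 0,"dy": 0,"dz": 0.035,"yaw": 0,"jaw": 0}]'

```text
clock: 10.65
eef_pos: [527.7, 247.4, 217.3]
tool_rot: [3.142, 0.0, -0.009]
force: [0.8, -0.5, -4.1]
width: 39.5
gripper_force: 62.5
```

```bash
cat >> h.py <<'E'
def hand(tag):
    s=load(tag); P=cloud(s); T=read_state()['eef_pos']
    for u in (236,266): print(tag,u,[(v,*(P[v,u,[0,2]]-T[[0,2]]).round(1)) for v in range(66,130,6)])
    m=(P[...,2]>T[2]-80)&(P[...,2]<T[2]-66); m[150:]=0; m[:,:190]=0; m[:,310:]=0; m[:80]=0
    v,u=np.nonzero(m); k=v<112; b=P[v[k],u[k]]-T
    if len(b)>20:
        d=cv2.fitLine(b[:,:2].astype(np.float32),2,0,.01,.01).ravel(); print('bar rel tcp',np.median(b,0).round(1),'y',np.percentile(b[:,1],[2,98]).round(1),'dir',d.round(3),'z at ends',[np.median(b[(b[:,1]>lo)&(b[:,1]<lo+15),2]).round(1) for lo in(-38,18)])
    # lid plane fit
    m=(P[...,2]>T[2]-135)&(P[...,2]<T[2]-110)&(np.hypot(P[...,0]-T[0]-73,P[...,1]-T[1])<68)&(P[...,0]-T[0]>40); q=P[m]
    if len(q)>200:
        A=np.c_[q[:,:2]-q[:,:2].mean(0),np.ones(len(q))]; w=np.ones(len(q),bool)
        for _ in range(4):
            x=np.linalg.lstsq(A[w],q[w,2],rcond=None)[0]; w=abs(A@x-q[:,2])<4
        print('lid tilt deg x,y',np.degrees(np.arctan(x[:2])).round(2),'z',x[2].round(1),'rel',(x[2]-T[2]).round(1),w.sum())
E
python3 - <<'E'
from h import *
r=read_state(); print(r['clock'],r['eef_pos'],np.degrees(r['tool_rot']),r['force'],r['torque'],r['width'])
grab('wrist','w9'); hand('w9')
E
```

```text
10.65 [527.6905341  247.42322382 217.27342999] [ 1.79995475e+02  5.19568931e-03 -5.18101979e-01] [ 0.76480914 -0.50491532 -4.07509478] [0.00250556 0.19090471 0.01861467] 39.522396707963146
w9 236 [(66, np.float64(105.7), np.float64(-139.3)), (72, np.float64(94.5), np.float64(-88.8)), (78, np.float64(90.4), np.float64(-91.4)), (84, np.float64(86.2), np.float64(-95.6)), (90, np.float64(81.7), np.float64(-99.2)), (96, np.float64(76.7), np.float64(-93.6)), (102, np.float64(72.0), np.float64(-91.2)), (108, np.float64(67.2), np.float64(-100.7)), (114, np.float64(62.3), np.float64(-99.5)), (120, np.float64(57.6), np.float64(-93.8)), (126, np.float64(53.0), np.float64(-88.7))]
w9 266 [(66, np.float64(105.4), np.float64(-139.0)), (72, np.float64(94.5), np.float64(-90.0)), (78, np.float64(90.1), np.float64(-91.0)), (84, np.float64(85.9), np.float64(-95.1)), (90, np.float64(81.4), np.float64(-98.6)), (96, np.float64(76.5), np.float64(-92.9)), (102, np.float64(71.8), np.float64(-92.6)), (108, np.float64(67.0), np.float64(-97.8)), (114, np.float64(62.1), np.float64(-99.1)), (120, np.float64(57.3), np.float64(-93.8)), (126, np.float64(52.7), np.float64(-88.5))]
```

```bash
sed -i 's/T\[2\]-80)&(P\[...,2\]<T\[2\]-66)/T[2]-96)\&(P[...,2]<T[2]-84)/; s/T\[2\]-135)&(P\[...,2\]<T\[2\]-110)/T[2]-155)\&(P[...,2]<T[2]-125)/' h.py
python3 - <<'E'
from h import *
hand('w9')
s=load('top0'); P=cloud(s)
for y0 in range(-200,320,40):
    k=(P[...,1]>y0)&(P[...,1]<y0+40)&(P[...,2]>25)&(P[...,0]>520)&(P[...,0]<800); b=P[k]
    k2=b[:,0]>690; print(y0,'x>690:',b[k2].min(0).round(0) if k2.any() else None, b[k2].max(0).round() if k2.any() else None)
E
```

```text
w9 236 [(66, np.float64(105.7), np.float64(-139.3)), (72, np.float64(94.5), np.float64(-88.8)), (78, np.float64(90.4), np.float64(-91.4)), (84, np.float64(86.2), np.float64(-95.6)), (90, np.float64(81.7), np.float64(-99.2)), (96, np.float64(76.7), np.float64(-93.6)), (102, np.float64(72.0), np.float64(-91.2)), (108, np.float64(67.2), np.float64(-100.7)), (114, np.float64(62.3), np.float64(-99.5)), (120, np.float64(57.6), np.float64(-93.8)), (126, np.float64(53.0), np.float64(-88.7))]
w9 266 [(66, np.float64(105.4), np.float64(-139.0)), (72, np.float64(94.5), np.float64(-90.0)), (78, np.float64(90.1), np.float64(-91.0)), (84, np.float64(85.9), np.float64(-95.1)), (90, np.float64(81.4), np.float64(-98.6)), (96, np.float64(76.5), np.float64(-92.9)), (102, np.float64(71.8), np.float64(-92.6)), (108, np.float64(67.0), np.float64(-97.8)), (114, np.float64(62.1), np.float64(-99.1)), (120, np.float64(57.3), np.float64(-93.8)), (126, np.float64(52.7), np.float64(-88.5))]
bar rel tcp [ 74.2  -2.  -92.5] y [-37.9  34. ] dir [ 9.0000e-03  1.0000e+00  7.4976e+01 -1.9530e+00] z at ends [np.float64(-92.2), np.float64(-92.6)]
lid tilt deg x,y [-0.12 -0.34] z 77.7 rel -139.5 10656
-200 x>690: [ 758. -199.   25.] [ 800. -160.  232.]
-160 x>690: [ 765. -160.   29.] [ 799. -151.  232.]
-120 x>690: None None
-80 x>690: None None
-40 x>690: [771.  -4. 138.] [797.  -0. 159.]
0 x>690: [762.   0. 125.] [800.  40. 165.]
40 x>690: [744.  40.  70.] [799.  80. 164.]
80 x>690: [718.  80.  25.] [795. 120. 165.]
120 x>690: [717. 120.  29.] [790. 160. 165.]
160 x>690: [733. 160.  25.] [800. 200. 167.]
200 x>690: [731. 200. 134.] [792. 239. 582.]
240 x>690: [781. 241. 527.] [800. 278. 577.]
280 x>690: [786. 286.  26.] [800. 320.  46.]
```

arm_command --deltas '[{"dx": 0,"dy": 0,"dz": 0.002,"yaw": 0,"jaw": 0},{"dx": 0,"dy": 0,"dz": 0.005,"yaw": 0,"jaw": 0},{"dx": 0,"dy": 0,"dz": 0.009,"yaw": 0,"jaw": 0},{"dx": 0,"dy": 0,"dz": 0.013,"yaw": 0,"jaw": 0},{"dx": 0,"dy": 0,"dz": 0.017,"yaw": 0,"jaw": 0},{"dx": 0,"dy": 0,"dz": 0.02,"yaw": 0,"jaw": 0},{"dx": 0,"dy": 0,"dz": 0.022,"yaw": 0,"jaw": 0},{"dx": 0,"dy": 0,"dz": 0.023,"yaw": 0,"jaw": 0},{"dx": 0,"dy": 0,"dz": 0.023,"yaw": 0,"jaw": 0}]'

```text
clock: 11.6
eef_pos: [527.8, 247.4, 240.4]
tool_rot: [-3.142, -0.0, -0.009]
force: [-0.5, 0.8, -3.7]
width: 39.0
gripper_force: 62.5
```

The lid hangs level (tilt under 0.4°) and the fork hasn't slipped. I'll carry it along x≈602 past the bucket, then out over the tile.

arm_command --deltas '[{"dx": 0,"dy": -0.002,"dz": 0,"yaw": 0,"jaw": 0},{"dx": 0,"dy": -0.006,"dz": 0,"yaw": 0,"jaw": 0},{"dx": 0,"dy": -0.012,"dz": 0,"yaw": 0,"jaw": 0},{"dx": 0,"dy": -0.02,"dz": 0,"yaw": 0,"jaw": 0},{"dx": 0,"dy": -0.03,"dz": 0,"yaw": 0,"jaw": 0},{"dx": 0,"dy": -0.042,"dz": 0,"yaw": 0,"jaw": 0},{"dx": 0,"dy": -0.056,"dz": 0,"yaw": 0,"jaw": 0},{"dx": 0,"dy": -0.072,"dz": 0,"yaw": 0,"jaw": 0},{"dx": 0,"dy": -0.09,"dz": 0,"yaw": 0,"jaw": 0},{"dx": 0,"dy": -0.108,"dz": 0,"yaw": 0,"jaw": 0},{"dx": 0,"dy": -0.126,"dz": 0,"yaw": 0,"jaw": 0},{"dx": 0,"dy": -0.144,"dz": 0,"yaw": 0,"jaw": 0},{"dx": 0.0015,"dy": -0.162,"dz": 0,"yaw": 0,"jaw": 0},{"dx": 0.004,"dy": -0.18,"dz": 0,"yaw": 0,"jaw": 0},{"dx": 0.008,"dy": -0.198,"dz": 0,"yaw": 0,"jaw": 0},{"dx": 0.013,"dy": -0.216,"dz": 0,"yaw": 0,"jaw": 0},{"dx": 0.019,"dy": -0.234,"dz": 0,"yaw": 0,"jaw": 0},{"dx": 0.0255,"dy": -0.251,"dz": 0,"yaw": 0,"jaw": 0},{"dx": 0.0315,"dy": -0.266,"dz": 0,"yaw": 0,"jaw": 0},{"dx": 0.037,"dy": -0.279,"dz": 0,"yaw": 0,"jaw": 0}]'

```text
clock: 13.6
eef_pos: [564.9, -33.5, 240.4]
tool_rot: [3.141, -0.0, -0.01]
force: [-0.5, -0.1, -3.6]
width: 39.2
gripper_force: 62.5
```

arm_command --deltas '[{"dx": 0.004,"dy": -0.011,"dz": 0,"yaw": 0,"jaw": 0},{"dx": 0.007,"dy": -0.02,"dz": 0,"yaw": 0,"jaw": 0},{"dx": 0.0095,"dy": -0.028,"dz": 0,"yaw": 0,"jaw": 0},{"dx": 0.011,"dy": -0.034,"dz": 0,"yaw": 0,"jaw": 0},{"dx": 0.012,"dy": -0.038,"dz": 0,"yaw": 0,"jaw": 0},{"dx": 0.012,"dy": -0.041,"dz": 0,"yaw": 0,"jaw": 0},{"dx": 0.012,"dy": -0.042,"dz": 0,"yaw": 0,"jaw": 0},{"dx": 0.012,"dy": -0.042,"dz": 0,"yaw": 0,"jaw": 0},{"dx": 0.012,"dy": -0.042,"dz": 0,"yaw": 0,"jaw": 0},{"dx": 0.012,"dy": -0.042,"dz": 0,"yaw": 0,"jaw": 0}]'

```text
clock: 14.6
eef_pos: [576.8, -73.1, 240.3]
tool_rot: [-3.141, -0.0, -0.008]
force: [0.2, -0.5, -3.5]
width: 39.3
gripper_force: 62.5
```

```bash
cat >> h.py <<'E'
def tile(tag):
    s=load(tag); hsv=cv2.cvtColor(s['im'],cv2.COLOR_RGB2HSV)
    m=cv2.inRange(hsv,(0,130,60),(9,255,255)); P=cloud(s); m[(np.abs(P[...,2]-12)>8)|(P[...,0]<520)|(np.abs(P[...,1]+76)>130)]=0
    m=cv2.morphologyEx(m,cv2.MORPH_OPEN,np.ones((3,3)))
    v,u=np.nonzero(m); q=plane(s,np.c_[u,v],12)[:,:2].astype(np.float32); print(tag,'tile',len(q),cv2.minAreaRect(q),q.min(0),q.max(0))
E
python3 - <<'E'
from h import *
r=read_state(); print(r['clock'],r['eef_pos'],np.degrees(r['tool_rot']),r['force'],r['width'])
grab('wrist','w10'); hand('w10'); tile('w10'); tile('top0'); tile('scene0'); tile('w5')
E
```

```text
14.6 [576.77596999 -73.12076841 240.3168851 ] [-1.79987441e+02 -1.54674930e-03 -4.86770877e-01] [ 0.17474471 -0.54516029 -3.48786111] 39.28282582666193
w10 236 [(66, np.float64(105.6), np.float64(-139.3)), (72, np.float64(94.6), np.float64(-89.2)), (78, np.float64(90.3), np.float64(-90.9)), (84, np.float64(86.2), np.float64(-96.5)), (90, np.float64(81.7), np.float64(-99.0)), (96, np.float64(76.6), np.float64(-92.4)), (102, np.float64(72.0), np.float64(-92.3)), (108, np.float64(67.2), np.float64(-99.2)), (114, np.float64(62.2), np.float64(-100.2)), (120, np.float64(57.5), np.float64(-93.5)), (126, np.float64(52.8), np.float64(-90.9))]
w10 266 [(66, np.float64(105.4), np.float64(-139.4)), (72, np.float64(94.5), np.float64(-90.8)), (78, np.float64(90.1), np.float64(-91.3)), (84, np.float64(85.8), np.float64(-94.5)), (90, np.float64(81.4), np.float64(-98.1)), (96, np.float64(76.5), np.float64(-93.7)), (102, np.float64(71.7), np.float64(-91.5)), (108, np.float64(67.0), np.float64(-98.7)), (114, np.float64(62.1), np.float64(-98.7)), (120, np.float64(57.3), np.float64(-94.5)), (126, np.floa
[... 960 characters left out ...]
  File "h.py", line 9, in rays
    x=cv2.undistortPoints(uv,np.array(s['K'],float),np.array([float(s['k1']),0,0,0]))[:,0]
      ~~~~~~~~~~~~~~~~~~~^^^^^^^^^^^^^^^^^^^^^^^^^^^^^^^^^^^^^^^^^^^^^^^^^^^^^^^^^^^^
cv2.error: OpenCV(4.12.0) /io/opencv/modules/calib3d/src/undistort.dispatch.cpp:347: error: (-215:Assertion failed) CV_IS_MAT(_src) && CV_IS_MAT(_dst) && (_src->rows == 1 || _src->cols == 1) && (_dst->rows == 1 || _dst->cols == 1) && _src->cols + _src->rows - 1 == _dst->rows + _dst->cols - 1 && (CV_MAT_TYPE(_src->type) == CV_32FC2 || CV_MAT_TYPE(_src->type) == CV_64FC2) && (CV_MAT_TYPE(_dst->type) == CV_32FC2 || CV_MAT_TYPE(_dst->type) == CV_64FC2) in function 'cvUndistortPointsInternal'
```

Run:
```python
from h import *
s=load('w1'); print('w1 corners',plane(s,[(36,90),(125,192),(40,255)],12).round(1).tolist())
s=load('scene0'); hsv=cv2.cvtColor(s['im'],cv2.COLOR_RGB2HSV); m=cv2.inRange(hsv,(0,100,80),(12,255,255)); b=np.zeros_like(m); b[180:222,200:268]=m[180:222,200:268]
c=max(cv2.findContours(b,0,2)[0],key=cv2.contourArea); print('scene',cv2.minAreaRect(plane(s,c[:,0],12)[:,:2].astype(np.float32)))
```

```text
w1 corners [[733.7, -169.9, 12.0], [562.8, -169.5, 12.0], [566.3, 7.8, 12.0]]
scene ((651.544189453125, -64.41252899169922), (188.57069396972656, 178.81105041503906), 89.64654541015625)
```

arm_command --deltas '[{"dx": 0,"dy": -0.0005,"dz": -0.002,"yaw": 0,"jaw": 0},{"dx": 0,"dy": -0.001,"dz": -0.006,"yaw": 0,"jaw": 0},{"dx": 0,"dy": -0.0015,"dz": -0.012,"yaw": 0,"jaw": 0},{"dx": 0,"dy": -0.0015,"dz": -0.02,"yaw": 0,"jaw": 0},{"dx": 0,"dy": -0.0015,"dz": -0.029,"yaw": 0,"jaw": 0},{"dx": 0,"dy": -0.0015,"dz": -0.038,"yaw": 0,"jaw": 0},{"dx": 0,"dy": -0.0015,"dz": -0.047,"yaw": 0,"jaw": 0},{"dx": 0,"dy": -0.0015,"dz": -0.055,"yaw": 0,"jaw": 0},{"dx": 0,"dy": -0.0015,"dz": -0.062,"yaw": 0,"jaw": 0},{"dx": 0,"dy": -0.0015,"dz": -0.068,"yaw": 0,"jaw": 0},{"dx": 0,"dy": -0.0015,"dz": -0.072,"yaw": 0,"jaw": 0},{"dx": 0,"dy": -0.0015,"dz": -0.074,"yaw": 0,"jaw": 0},{"dx": 0,"dy": -0.0015,"dz": -0.074,"yaw": 0,"jaw": 0},{"dx": 0,"dy": -0.0015,"dz": -0.074,"yaw": 0,"jaw": 0}]'

```text
clock: 16.05
eef_pos: [577.0, -75.1, 166.6]
tool_rot: [3.142, -0.001, -0.009]
force: [0.2, -0.2, -3.8]
width: 39.4
gripper_force: 62.5
```

Run:
```python
from h import *
r=read_state(); print(r['clock'],r['eef_pos'],r['force'])
grab('wrist','w11'); hand('w11')
s=load('w11');P=cloud(s); hsv=cv2.cvtColor(s['im'],cv2.COLOR_RGB2HSV); m=cv2.inRange(hsv,(0,120,60),(9,255,255))>0
m&=(abs(P[...,2]-12)<7); v,u=np.nonzero(m); print(len(v)); b=P[v,u]; print(np.percentile(b,[1,50,99],axis=0).round(1))
```

```text
16.05 [577.03012006 -75.06629142 166.57694246] [ 0.18833268 -0.16297249 -3.79732762]
w11 236 [(66, np.float64(105.8), np.float64(-139.8)), (72, np.float64(94.6), np.float64(-89.1)), (78, np.float64(90.3), np.float64(-91.3)), (84, np.float64(86.2), np.float64(-96.3)), (90, np.float64(81.7), np.float64(-99.9)), (96, np.float64(76.7), np.float64(-93.4)), (102, np.float64(72.0), np.float64(-92.5)), (108, np.float64(67.2), np.float64(-99.9)), (114, np.float64(62.3), np.float64(-99.7)), (120, np.float64(57.6), np.float64(-92.9)), (126, np.float64(52.9), np.float64(-89.7))]
w11 266 [(66, np.float64(105.5), np.float64(-139.8)), (72, np.float64(94.3), np.float64(-88.5)), (78, np.float64(90.1), np.float64(-90.6)), (84, np.float64(85.8), np.float64(-94.6)), (90, np.float64(81.6), np.float64(-100.9)), (96, np.float64(76.5), np.float64(-92.9)), (102, np.float64(71.7), np.float64(-91.6)), (108, np.float64(67.0), np.float64(-100.5)), (114, np.float64(62.0), np.float64(-99.9)), (120, np.float64(57.3), np.float64(-93.6)), (126, np.float64(52.6), np.float64(-90.1))]
bar rel tcp [ 74.1  -2.  -92.6] y [-38.1  33.9] dir [ 7.0000e-03  1.0000e+00  7.4866e+01 -2.1140e+00] z at ends [np.float64(-92.0), np.float64(-92.7)]
lid tilt deg x,y [ 0.08 -0.34] z 27.1 rel -139.6 10678
3553
[[ 418.4 -384.5    6.4]
 [ 583.  -152.3   11.3]
 [ 740.4  214.8   17.6]]
```

arm_command --deltas '[{"dx": 0,"dy": 0,"dz": -0.001,"yaw": 0,"jaw": 0},{"dx": 0,"dy": 0,"dz": -0.002,"yaw": 0,"jaw": 0},{"dx": 0,"dy": 0,"dz": -0.003,"yaw": 0,"jaw": 0},{"dx": 0,"dy": 0,"dz": -0.0038,"yaw": 0,"jaw": 0},{"dx": 0,"dy": 0,"dz": -0.0045,"yaw": 0,"jaw": 0},{"dx": 0,"dy": 0,"dz": -0.0052,"yaw": 0,"jaw": 0},{"dx": 0,"dy": 0,"dz": -0.0059,"yaw": 0,"jaw": 0},{"dx": 0,"dy": 0,"dz": -0.0066,"yaw": 0,"jaw": 0},{"dx": 0,"dy": 0,"dz": -0.0073,"yaw": 0,"jaw": 0},{"dx": 0,"dy": 0,"dz": -0.008,"yaw": 0,"jaw": 0},{"dx": 0,"dy": 0,"dz": -0.0095,"yaw": 0,"jaw": 0},{"dx": 0,"dy": 0,"dz": -0.0115,"yaw": 0,"jaw": 0},{"dx": 0,"dy": 0,"dz": -0.014,"yaw": 0,"jaw": 0},{"dx": 0,"dy": 0,"dz": -0.017,"yaw": 0,"jaw": 0},{"dx": 0,"dy": 0,"dz": -0.0195,"yaw": 0,"jaw": 0},{"dx": 0,"dy": 0,"dz": -0.0205,"yaw": 0,"jaw": 0},{"dx": 0,"dy": 0,"dz": -0.0205,"yaw": 0,"jaw": 0},{"dx": 0,"dy": 0,"dz": -0.0205,"yaw": 0,"jaw": 0}]'

```text
clock: 17.9
eef_pos: [576.8, -75.1, 145.8]
tool_rot: [3.142, -0.0, -0.009]
force: [0.1, 1.0, -1.9]
width: 39.7
gripper_force: 62.5
```

Run:
```python
from h import *
r=read_state(); print(r['clock'],r['eef_pos'],r['force'])
grab('wrist','w12'); s=load('w12'); P=cloud(s)
for u in (236,251,266): print(u,[(v,*P[v,u,[0,2]].round(0)) for v in range(60,130,6)])
m=(P[...,2]>60)&(P[...,2]<74)&(P[...,0]>630)&(abs(P[...,1]+77)<45); b=P[m]; print(np.percentile(b,[2,50,98],axis=0).round(1))
```

```text
17.9 [576.84273569 -75.07687419 145.84894865] [ 0.08738089  0.96632355 -1.92466905]
236 [(60, np.float64(685.0), np.float64(22.0)), (66, np.float64(681.0), np.float64(21.0)), (72, np.float64(671.0), np.float64(57.0)), (78, np.float64(667.0), np.float64(53.0)), (84, np.float64(663.0), np.float64(49.0)), (90, np.float64(659.0), np.float64(45.0)), (96, np.float64(653.0), np.float64(68.0)), (102, np.float64(649.0), np.float64(68.0)), (108, np.float64(644.0), np.float64(46.0)), (114, np.float64(639.0), np.float64(46.0)), (120, np.float64(634.0), np.float64(52.0)), (126, np.float64(630.0), np.float64(56.0))]
251 [(60, np.float64(685.0), np.float64(21.0)), (66, np.float64(680.0), np.float64(21.0)), (72, np.float64(675.0), np.float64(21.0)), (78, np.float64(670.0), np.float64(21.0)), (84, np.float64(665.0), np.float64(21.0)), (90, np.float64(660.0), np.float64(21.0)), (96, np.float64(653.0), np.float64(68.0)), (102, np.float64(648.0), np.float64(68.0)), (108, np.float64(644.0), np.float64(19.0)), (114, np.float64(638.0), np.float64(21.0)), (120, np.float64(633.0), np.float64(21.0)), (126, np.float64(630.0), np.float64(61.0))]
266 [(60, np.float64(685.0), np.float64(20.0)), (66, np.float64(680.0), np.float64(20.0)), (72, np.float64(671.0), np.float64(57.0)), (78, np.float64(667.0), np.float64(55.0)), (84, np.float64(663.0), np.float64(51.0)), (90, np.float64(658.0), np.float64(46.0)), (96, np.float64(653.0), np.float64(67.0)), (102, np.float64(648.0), np.float64(68.0)), (108, np.float64(644.0), np.float64(46.0)), (114, np.float64(639.0), np.float64(46.0)), (120, np.float64(634.0), np.float64(53.0)), (126, np.float64(629.0), np.float64(56.0))]
[[ 646.8 -116.2   61.7]
 [ 650.5  -76.3   67.8]
 [ 654.5  -37.3   69.7]]
```

The lid rests on the tile (top at z = 21) and the fork is free, 14 mm below the bar. I'll lower it 5 mm more so the tips clear, then back out and rise.

arm_command --deltas '[{"dx": 0,"dy": 0,"dz": -0.003,"yaw": 0,"jaw": 0},{"dx": 0,"dy": 0,"dz": -0.005,"yaw": 0,"jaw": 0},{"dx": 0,"dy": 0,"dz": -0.005,"yaw": 0,"jaw": 0},{"dx": -0.003,"dy": 0,"dz": -0.005,"yaw": 0,"jaw": 0},{"dx": -0.009,"dy": 0,"dz": -0.005,"yaw": 0,"jaw": 0},{"dx": -0.017,"dy": 0,"dz": -0.005,"yaw": 0,"jaw": 0},{"dx": -0.027,"dy": 0,"dz": -0.005,"yaw": 0,"jaw": 0},{"dx": -0.037,"dy": 0,"dz": -0.005,"yaw": 0,"jaw": 0},{"dx": -0.047,"dy": 0,"dz": -0.005,"yaw": 0,"jaw": 0},{"dx": -0.056,"dy": 0,"dz": -0.005,"yaw": 0,"jaw": 0},{"dx": -0.062,"dy": 0,"dz": -0.005,"yaw": 0,"jaw": 0},{"dx": -0.064,"dy": 0,"dz": -0.005,"yaw": 0,"jaw": 0},{"dx": -0.065,"dy": 0,"dz": -0.002,"yaw": 0,"jaw": 0},{"dx": -0.065,"dy": 0,"dz": 0.01,"yaw": 0,"jaw": 0},{"dx": -0.065,"dy": 0,"dz": 0.03,"yaw": 0,"jaw": 0},{"dx": -0.065,"dy": 0,"dz": 0.055,"yaw": 0,"jaw": 0},{"dx": -0.065,"dy": 0,"dz": 0.08,"yaw": 0,"jaw": 0},{"dx": -0.065,"dy": 0,"dz": 0.095,"yaw": 0,"jaw": 0},{"dx": -0.065,"dy": 0,"dz": 0.1035,"yaw": 0,"jaw": 0},{"dx": -0.065,"dy": 0,"dz": 0.1035,"yaw": 0,"jaw": 0}]'

```text
clock: 19.95
eef_pos: [512.8, -75.1, 250.8]
tool_rot: [3.141, -0.003, -0.009]
force: [0.1, 0.2, -1.5]
width: 39.2
gripper_force: 62.6
```

Run:
```python
from h import *
r=read_state(); print(r['clock'],r['eef_pos'],r['force'],np.degrees(r['tool_rot']))
grab('wrist','w13'); grab('top','t13'); fork('w5'); fork('w13')
for t in('t13','w13'):
    s=load(t);P=cloud(s); z=P[...,2]; k=(z>16)&(z<27)&(np.hypot(P[...,0]-652,P[...,1]+76)<85); q=P[k][:,:2].astype(np.float32); print(t,'lid',cv2.minEnclosingCircle(q),k.sum(),np.median(z[k]))
    k=(z>60)&(z<76)&(np.hypot(P[...,0]-652,P[...,1]+76)<50); print('bar',cv2.minAreaRect(P[k][:,:2].astype(np.float32)))
```

```text
19.95 [512.7818048  -75.14591624 250.82592935] [ 0.0519925   0.21177962 -1.5198765 ] [179.98403638  -0.18369966  -0.513582  ]
w5 [(721, np.int64(69), np.float64(236.0)), (726, np.int64(69), np.float64(265.0))] depth 228.7
w13 [(2460, np.int64(40), np.float64(234.0)), (2197, np.int64(40), np.float64(266.0))] depth 343.7
t13 lid ((0.0, 0.0), 0.0) 0 nan
bar ((0.0, 0.0), (0.0, 0.0), 0.0)
w13 lid ((649.8977661132812, -76.95923614501953), 74.2154769897461) 9461 20.75086534466959
bar ((650.4043579101562, -77.35047149658203), (84.81575012207031, 8.58777141571045), 89.18568420410156)
  return _methods._mean(a, axis=axis, dtype=dtype,
  ret = ret.dtype.type(ret / rcount)
```

Run:
```python
from h import *
s=load('w13');P=cloud(s); hsv=cv2.cvtColor(s['im'],cv2.COLOR_RGB2HSV); z=P[...,2]
m=((hsv[...,0]<9)&(hsv[...,1]>120)&(abs(z-12)<6)&(np.abs(P[...,0]-650)<110)&(np.abs(P[...,1]+77)<110)).astype(np.uint8)
m=cv2.morphologyEx(m,cv2.MORPH_OPEN,np.ones((3,3),np.uint8)); v,u=np.nonzero(m); q=plane(s,np.c_[u,v],12)
print(len(q),q.min(0),q.max(0),np.percentile(q,[.5,99.5],axis=0), u.min(),u.max(),v.min(),v.max())
r=cv2.minAreaRect(q[:,:2].astype(np.float32)); print(r)
s5=load('w5');P5=cloud(s5);T5=np.array([501.0,-335.75,250.19])
```

```text
Traceback (most recent call last):
  File "h.py", line 12, in plane
    E=s['E']; r=rays(s,uv)@E[:3,:3].T; o=E[:3,3]
                ~~~~^^^^^^
  File "h.py", line 9, in rays
    x=cv2.undistortPoints(uv,np.array(s['K'],float),np.array([float(s['k1']),0,0,0]))[:,0]
      ~~~~~~~~~~~~~~~~~~~^^^^^^^^^^^^^^^^^^^^^^^^^^^^^^^^^^^^^^^^^^^^^^^^^^^^^^^^^^^^
cv2.error: OpenCV(4.12.0) /io/opencv/modules/calib3d/src/undistort.dispatch.cpp:347: error: (-215:Assertion failed) CV_IS_MAT(_src) && CV_IS_MAT(_dst) && (_src->rows == 1 || _src->cols == 1) && (_dst->rows == 1 || _dst->cols == 1) && _src->cols + _src->rows - 1 == _dst->rows + _dst->cols - 1 && (CV_MAT_TYPE(_src->type) == CV_32FC2 || CV_MAT_TYPE(_src->type) == CV_64FC2) && (CV_MAT_TYPE(_dst->type) == CV_32FC2 || CV_MAT_TYPE(_dst->type) == CV_64FC2) in function 'cvUndistortPointsInternal'
```

Run:
```python
from h import *
s=load('w13');P=cloud(s); hsv=cv2.cvtColor(s['im'],cv2.COLOR_RGB2HSV)
for xy in ((572,-150),(572,-5),(725,-150),(725,-5),(570,-165)):
    d=np.hypot(P[...,0]-xy[0],P[...,1]-xy[1]); i=np.unravel_index(np.nanargmin(d),d.shape); print(xy,i,P[i].round(0),hsv[i])
a=np.abs(P[...,2]-12)<3.5
m=((hsv[...,1]>145)&((hsv[...,0]<9)|(hsv[...,0]>172))&(np.abs(P[...,0]-650)<110)&(np.abs(P[...,1]+77)<110)); print(m.sum(), np.median(P[m],0))
v,u=np.nonzero(m)
if len(v):
    q=plane(s,np.c_[u,v],12); print(np.percentile(q,[.5,99.5],axis=0).round(1)); print(cv2.minAreaRect(q[:,:2].astype(np.float32)))
```

```text
(572, -150) (np.int64(114), np.int64(304)) [ 572. -150.   12.] [  9 166 224]
(572, -5) (np.int64(115), np.int64(196)) [572.  -5.  11.] [ 10 166 223]
(725, -150) (np.int64(0), np.int64(309)) [ 708. -151.   11.] [ 10 170 221]
(725, -5) (np.int64(0), np.int64(189)) [709.  -4.  12.] [ 10 170 224]
(570, -165) (np.int64(115), np.int64(314)) [ 570. -164.   11.] [ 10 167 199]
27 [587.47096463 -86.75729654  11.99032093]
[[ 565.9 -151.7   12. ]
 [ 705.1   -9.5   12. ]]
((633.349365234375, -84.34564208984375), (134.9616241455078, 138.46029663085938), 6.594338417053223)
```

Run:
```python
from h import *
s=load('w13');P=cloud(s); hsv=cv2.cvtColor(s['im'],cv2.COLOR_RGB2HSV)
for row in (90,100): print(row,[(u,*hsv[row,u]) for u in list(range(176,196,2))+list(range(306,326,2))])
for col in (200,300): print(col,[(v,*hsv[v,col]) for v in range(108,130,2)])
m=((hsv[...,1]>150)&(hsv[...,0]<=11)&(hsv[...,2]>205)&(np.abs(P[...,0]-650)<110)&(np.abs(P[...,1]+77)<110)&(abs(P[...,2]-12)<8)).astype(np.uint8)
m=cv2.morphologyEx(m,cv2.MORPH_OPEN,np.ones((3,3),np.uint8)); v,u=np.nonzero(m); q=plane(s,np.c_[u,v],12); print(len(q),np.percentile(q,[.3,99.7],axis=0).round(1),q.min(0),q.max(0))
```

```text
90 [(176, np.uint8(15), np.uint8(167), np.uint8(182)), (178, np.uint8(15), np.uint8(166), np.uint8(183)), (180, np.uint8(12), np.uint8(169), np.uint8(192)), (182, np.uint8(10), np.uint8(169), np.uint8(225)), (184, np.uint8(10), np.uint8(169), np.uint8(223)), (186, np.uint8(10), np.uint8(167), np.uint8(225)), (188, np.uint8(10), np.uint8(167), np.uint8(226)), (190, np.uint8(10), np.uint8(167), np.uint8(224)), (192, np.uint8(10), np.uint8(168), np.uint8(224)), (194, np.uint8(10), np.uint8(165), np.uint8(227)), (306, np.uint8(10), np.uint8(165), np.uint8(224)), (308, np.uint8(10), np.uint8(169), np.uint8(223)), (310, np.uint8(10), np.uint8(167), np.uint8(224)), (312, np.uint8(10), np.uint8(166), np.uint8(224)), (314, np.uint8(9), np.uint8(166), np.uint8(223)), (316, np.uint8(13), np.uint8(166), np.uint8(175)), (318, np.uint8(15), np.uint8(165), np.uint8(185)), (320, np.uint8(15), np.uint8(169), np.uint8(184)), (322, np.uint8(15), np.uint8(167), np.uint8(185)), (324, np.uint8(15), np.uint8(168), np.uint8(184))]
100 [(176, np.uint8(15), np.uint8(165), np.uint8(184)), (178, np.uint8(11), n
[... 1510 characters left out ...]

300 [(108, np.uint8(10), np.uint8(168), np.uint8(223)), (110, np.uint8(9), np.uint8(168), np.uint8(222)), (112, np.uint8(10), np.uint8(168), np.uint8(223)), (114, np.uint8(10), np.uint8(166), np.uint8(226)), (116, np.uint8(10), np.uint8(166), np.uint8(226)), (118, np.uint8(10), np.uint8(165), np.uint8(224)), (120, np.uint8(9), np.uint8(167), np.uint8(215)), (122, np.uint8(13), np.uint8(167), np.uint8(177)), (124, np.uint8(15), np.uint8(167), np.uint8(183)), (126, np.uint8(15), np.uint8(167), np.uint8(188)), (128, np.uint8(15), np.uint8(168), np.uint8(185))]
5062 [[ 563.9 -163.1   12. ]
 [ 708.7   13.2   12. ]] [ 563.8077174 -163.4737029   12.       ] [709.01427699  14.31925157  12.        ]
```

The lid's centre is within about 3 mm of the tile's centre. By my tally of commanded shifts, the way back above the rest is (-11, -260.5, 0) mm and -35.4°.

arm_command --deltas '[{"dx": 0,"dy": -0.003,"dz": 0,"yaw": -0.4,"jaw": 0},{"dx": -0.001,"dy": -0.01,"dz": 0,"yaw": -1.4,"jaw": 0},{"dx": -0.001,"dy": -0.022,"dz": 0,"yaw": -3,"jaw": 0},{"dx": -0.002,"dy": -0.038,"dz": 0,"yaw": -5.2,"jaw": 0},{"dx": -0.003,"dy": -0.058,"dz": 0,"yaw": -7.9,"jaw": 0},{"dx": -0.004,"dy": -0.082,"dz": 0,"yaw": -11.1,"jaw": 0},{"dx": -0.005,"dy": -0.107,"dz": 0,"yaw": -14.5,"jaw": 0},{"dx": -0.006,"dy": -0.132,"dz": 0,"yaw": -17.9,"jaw": 0},{"dx": -0.007,"dy": -0.157,"dz": 0,"yaw": -21.3,"jaw": 0},{"dx": -0.008,"dy": -0.182,"dz": 0,"yaw": -24.7,"jaw": 0},{"dx": -0.009,"dy": -0.205,"dz": 0,"yaw": -27.9,"jaw": 0},{"dx": -0.01,"dy": -0.225,"dz": 0,"yaw": -30.6,"jaw": 0},{"dx": -0.01,"dy": -0.241,"dz": 0,"yaw": -32.8,"jaw": 0},{"dx": -0.011,"dy": -0.252,"dz": 0,"yaw": -34.2,"jaw": 0},{"dx": -0.011,"dy": -0.258,"dz": 0,"yaw": -35.1,"jaw": 0},{"dx": -0.011,"dy": -0.2605,"dz": 0,"yaw": -35.4,"jaw": 0},{"dx": -0.011,"dy": -0.2605,"dz": 0,"yaw": -35.4,"jaw": 0},{"dx": -0.011,"dy": -0.2605,"dz": 0,"yaw": -35.4,"jaw": 0},{"dx": -0.011,"dy": -0.2605,"dz": 0,"yaw": -35.4,"jaw": 0},{"dx": -0.011,"dy": -0.2605,"dz": 0,"yaw": -35.4,"jaw": 0}]'

```text
clock: 22.05
eef_pos: [501.0, -335.0, 249.4]
tool_rot: [-3.141, 0.0, -0.626]
force: [0.2, 0.9, -1.8]
width: 38.8
gripper_force: 62.6
```

Run:
```python
from h import *
r=read_state(); print(r['clock'],r['eef_pos'],r['force'],np.degrees(r['tool_rot']),r['qpos'].round(2))
grab('wrist','w14'); fork('w5'); fork('w14')
a,b=load('w5'),load('w14'); A,B=[cv2.cvtColor(x['im'],cv2.COLOR_RGB2GRAY) for x in(a,b)]
sl=np.s_[40:170,205:300]
print('shift fork window',cv2.phaseCorrelate(A[sl].astype(np.float64),B[sl].astype(np.float64)))
print('absdiff',cv2.absdiff(A,B)[sl].mean())
for n,(x,y,w,h) in {'prongs':(228,62,46,75),'lip':(216,66,68,22)}.items():
    r_=cv2.matchTemplate(B[y-8:y+h+8,x-8:x+w+8],A[y:y+h,x:x+w],cv2.TM_CCOEFF_NORMED); print(n,cv2.minMaxLoc(r_)[1],np.array(cv2.minMaxLoc(r_)[3])-8)
print([np.median(x['d'][84:96,u]) for x in(a,b) for u in(236,266)])
```

```text
22.05 [ 500.97055711 -334.97909111  249.38692578] [ 0.21972863  0.87116005 -1.81995256] [-1.79982947e+02  2.61213574e-03 -3.58707815e+01] [ 0.39  0.55  0.25  1.64 -0.16  0.97 -1.51]
w5 [(721, np.int64(69), np.float64(236.0)), (726, np.int64(69), np.float64(265.0))] depth 228.7
w14 [(724, np.int64(68), np.float64(236.0)), (727, np.int64(69), np.float64(265.0))] depth 228.6
shift fork window ((0.2491932122027265, 0.12020026898257186), 0.9915947466513706)
absdiff 2.7877732793522267
prongs 0.9757208824157715 [0 0]
lip 0.9658069014549255 [ 0 -1]
[np.float32(228.09314), np.float32(228.3486), np.float32(228.68127), np.float32(227.96185)]
```

The view above the rest matches the one taken after lift-out to within a pixel, so I'm lowering straight down.

arm_command --deltas '[{"dx": 0,"dy": 0,"dz": -0.004,"yaw": 0,"jaw": 0},{"dx": 0,"dy": 0,"dz": -0.012,"yaw": 0,"jaw": 0},{"dx": 0,"dy": 0,"dz": -0.024,"yaw": 0,"jaw": 0},{"dx": 0,"dy": 0,"dz": -0.038,"yaw": 0,"jaw": 0},{"dx": 0,"dy": 0,"dz": -0.052,"yaw": 0,"jaw": 0},{"dx": 0,"dy": 0,"dz": -0.066,"yaw": 0,"jaw": 0},{"dx": 0,"dy": 0,"dz": -0.08,"yaw": 0,"jaw": 0},{"dx": 0,"dy": 0,"dz": -0.092,"yaw": 0,"jaw": 0},{"dx": 0,"dy": 0,"dz": -0.103,"yaw": 0,"jaw": 0},{"dx": 0,"dy": 0,"dz": -0.112,"yaw": 0,"jaw": 0},{"dx": 0,"dy": 0,"dz": -0.119,"yaw": 0,"jaw": 0},{"dx": 0,"dy": 0,"dz": -0.124,"yaw": 0,"jaw": 0},{"dx": 0,"dy": 0,"dz": -0.128,"yaw": 0,"jaw": 0},{"dx": 0,"dy": 0,"dz": -0.131,"yaw": 0,"jaw": 0},{"dx": 0,"dy": 0,"dz": -0.133,"yaw": 0,"jaw": 0},{"dx": 0,"dy": 0,"dz": -0.134,"yaw": 0,"jaw": 0},{"dx": 0,"dy": 0,"dz": -0.1345,"yaw": 0,"jaw": 0},{"dx": 0,"dy": 0,"dz": -0.1345,"yaw": 0,"jaw": 0},{"dx": 0,"dy": 0,"dz": -0.1345,"yaw": 0,"jaw": 0}]'

```text
clock: 24.0
eef_pos: [501.0, -335.7, 115.1]
tool_rot: [-3.142, -0.001, -0.627]
force: [-0.5, 0.7, -1.7]
width: 39.1
gripper_force: 62.7
```

Run:
```python
from h import *
r=read_state(); print(r['clock'],r['eef_pos'],r['force'],np.degrees(r['tool_rot']))
grab('wrist','w15'); fork('w4'); fork('w15')
A,B=[cv2.cvtColor(load(x)['im'],cv2.COLOR_RGB2GRAY) for x in('w4','w15')]
print('whole',cv2.phaseCorrelate(A[0:200].astype(np.float64),B[0:200].astype(np.float64)))
for n,(x,y,w,h) in {'prongs':(226,62,50,75),'lip':(200,50,100,18),'posts':(185,185,35,20)}.items():
    r_=cv2.matchTemplate(B[y-8:y+h+8,x-8:x+w+8],A[y:y+h,x:x+w],cv2.TM_CCOEFF_NORMED); print(n,cv2.minMaxLoc(r_)[1],np.array(cv2.minMaxLoc(r_)[3])-8)
```

```text
24.0 [ 500.97707275 -335.69817256  115.07180914] [-0.4548719   0.69787106 -1.73323002] [-1.79998840e+02 -3.75925261e-02 -3.59170948e+01]
w4 [(738, np.int64(68), np.float64(236.0)), (736, np.int64(68), np.float64(265.0))] depth 228.1
w15 [(744, np.int64(68), np.float64(236.0)), (734, np.int64(68), np.float64(265.0))] depth 228.3
whole ((-0.1098952869726304, 0.05342494137629217), 0.8835755719635184)
prongs 0.9930107593536377 [0 0]
lip 0.9977823495864868 [0 0]
posts 0.9887076616287231 [0 0]
```

arm_command --deltas '[{"dx": 0,"dy": 0,"dz": -0.0004,"yaw": 0,"jaw": 0},{"dx": 0,"dy": 0,"dz": -0.0008,"yaw": 0,"jaw": 0},{"dx": 0,"dy": 0,"dz": -0.0008,"yaw": 0,"jaw": 0}]'

```text
clock: 24.35
eef_pos: [501.0, -335.7, 114.8]
tool_rot: [-3.141, -0.001, -0.627]
force: [-0.6, 0.6, 4.9]
width: 39.0
gripper_force: 63.5
```

Seated: the force of +4.9 N is close to the +4.2 N felt at the original grip. Releasing and rising.

arm_command --deltas '[{"dx": 0,"dy": 0,"dz": 0,"yaw": 0,"jaw": 0.55},{"dx": 0,"dy": 0,"dz": 0,"yaw": 0,"jaw": 0.65},{"dx": 0,"dy": 0,"dz": 0,"yaw": 0,"jaw": 0.8},{"dx": 0,"dy": 0,"dz": 0,"yaw": 0,"jaw": 1},{"dx": 0,"dy": 0,"dz": 0,"yaw": 0,"jaw": 1},{"dx": 0,"dy": 0,"dz": 0,"yaw": 0,"jaw": 1},{"dx": 0,"dy": 0,"dz": 0,"yaw": 0,"jaw": 1},{"dx": 0,"dy": 0,"dz": 0.005,"yaw": 0,"jaw": 1},{"dx": 0,"dy": 0,"dz": 0.015,"yaw": 0,"jaw": 1},{"dx": 0,"dy": 0,"dz": 0.03,"yaw": 0,"jaw": 1},{"dx": 0,"dy": 0,"dz": 0.05,"yaw": 0,"jaw": 1},{"dx": 0,"dy": 0,"dz": 0.075,"yaw": 0,"jaw": 1},{"dx": 0,"dy": 0,"dz": 0.1,"yaw": 0,"jaw": 1},{"dx": 0,"dy": 0,"dz": 0.12,"yaw": 0,"jaw": 1},{"dx": 0,"dy": 0,"dz": 0.13,"yaw": 0,"jaw": 1},{"dx": 0,"dy": 0,"dz": 0.13,"yaw": 0,"jaw": 1},{"dx": 0,"dy": 0,"dz": 0.13,"yaw": 0,"jaw": 1}]'

```text
clock: 26.05
eef_pos: [500.4, -335.2, 243.6]
tool_rot: [-3.142, 0.001, -0.627]
force: [0.1, 0.1, -1.0]
width: 85.3
gripper_force: 0.0
```

Run:
```python
from h import *
r=read_state(); print(r['clock'],r['eef_pos'],r['force'],r['width'])
grab('wrist','w16'); grab('top','t16')
a,b=load('w1')['im'][:200,120:380],load('w16')['im'][:200,120:380]
t=load('t16')['im'][100:280,150:420]; t0=load('top0')['im'][100:280,150:420]
pic=np.vstack([np.hstack([cv2.resize(t0,(390,260)),cv2.resize(t,(390,260))]),np.hstack([cv2.resize(a,(390,300)),cv2.resize(b,(390,300))])])
cv2.imwrite('pics/final.png',pic[:,:,::-1])
P=cloud(load('t16')); z=P[...,2]; k=(z>15)&(z<30)&(np.hypot(P[...,0]-652,P[...,1]+76)<85); print('lid',cv2.minEnclosingCircle(P[k][:,:2].astype(np.float32)),k.sum())
```

```text
26.05 [ 500.4380516  -335.23103298  243.582295  ] [ 0.08324255  0.08655672 -1.04082371] 85.26788858322185
lid ((652.9533081054688, -76.7990493774414), 84.07077026367188) 1344
```

View pics/final.png

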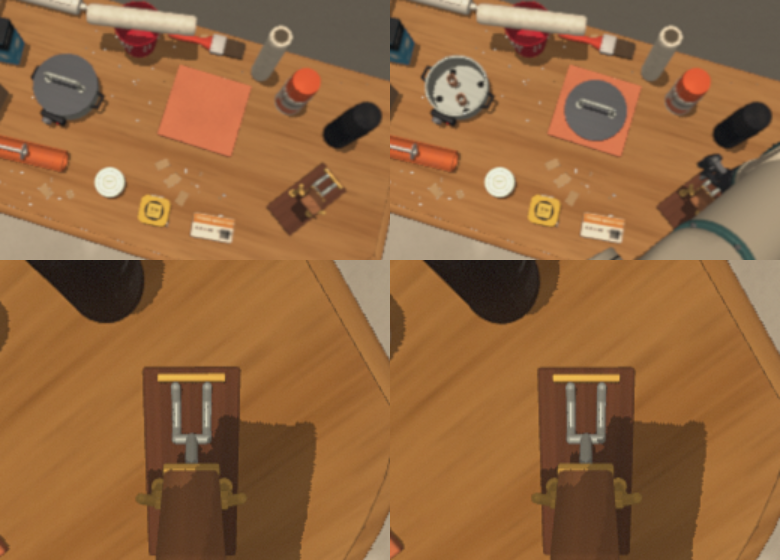

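The before and after pictures show the lid centred on the tile (right half, about (597,110)), the pot open, and the bystanders where they were. The lifter stands in its rest as at the start (bottom row), and the gripper is clear. Handing in.

```bash
python3 -c "from cell import finish_job; print(finish_job())"
```

```text
the job is handed in; nothing more can be done
None
```

The lid sits level on the tile, within about 3 mm of its centre by my measurement; the lifter is back in its rest, nothing else in view moved, and the job was handed in at about 26 s.

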